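# Lift the finished coaster off the 3D printer with the spatula

## Robot

A 6-joint arm with a two-finger parallel gripper is mounted at the origin on the work surface. World frame = base frame: x ahead of the robot, y to its left, z up, the work surface at z = 0. Lengths are in mm, angles in rad, forces in N, time in s.
With the tool pointing down it reaches from about 350 to 875 mm from the base axis. Payload 4.2 kg.
Tool frame: the origin (TCP) lies midway between the tips of the shut fingers; the grasp point (between the pads) lies 19 mm behind it (arm.grasp_offset is the distance from the TCP to the grasp point, in mm); z points along the fingers, y is the direction in which the jaws open and shut (so a half turn about z gives the same grasp; the last joint's range is limited). The gripper opens to 85 mm and grips with 20 to 120 N. Pads are 22 mm wide; open, the fingers measure 114 mm over their backs; the gripper's body (76 mm by 85 mm) begins 54 mm behind the grasp point. The pads swing forward as they close: fully open they stand 13 mm farther back than shut.
Start: joints at [1.485, 0.385, 0.008, 0, -1.194, -0.259], TCP at [211.222, 588.204, 231.312] pointing down, gripper open.
Joint ranges: [-3.14, 3.14], [-1.21, 2.06], [-1.07, 1.41], [-3.16, 2.05], [-2.99, -0.16], [-3.1, 3.1]. Speed limits (rad/s): [2.79, 2.79, 3.14, 3.14, 3.14, 3.14].

## Interface

Orientations are given as a unit quaternion [x, y, z, w].
In Python, from bench import arm gives the robot as it stands.
- The arm moves only by the tool move_arm, never from a script. Its argument "moves" is a list of rows, each an object with "gripper": the gripper's target within -1 to 1 (fully open at 1, half-way at 0, shut at -1); "xyz": the shift along the tool's x, y, z in cm, a list of three; "angular": the turn, a rotation vector about the tool's x, y, z in rad, a list of three. In form: [{"gripper": gripper, "xyz": [dx, dy, dz], "angular": [wx, wy, wz]}, ...]. A call has 1 to 10 rows; each row is the pose to reach, as a shift and turn from the pose commanded when the call began, along the tool's axes at that moment; what a row does not reach only later rows make up. A row lasts 1/8 s, in which the tool goes at most 62.5 mm and 10.7 degrees, less where a joint would pass 70% of its speed; a pose out of reach is approached as far as the arm can. A call with a gripper value outside its range is refused whole. The fingers move at their own pace and stop on an object; the grip force is fixed at half the most. Time passes only in rows, so rows that repeat a pose let the fingers close. It gives the time, the measured TCP pose, the force and the opening at its end, in the units of the state.
- arm.read_state(): the state, without advancing time (a new reading comes with each control period).
- arm.get_image(name): name is "scene" or "top"; returns (picture, depth): 480x640x3 uint8, blue, green, red; 480x640 float32, mm along the optical axis (not along the pixel's ray), 0 where there is no reading.
- arm.get_calibration(name): a dict with "camera_matrix" (3x3 intrinsics, pixels), "R" (3x3) and "t" (3): a world point X has camera coordinates R X + t. Camera axes: x right, y down, z forward; pixel columns grow to the right and rows downward; lengths in mm; the calibration is good to about 2 mm. A picture is of the moment at which its call begins. get_calibration takes no time and is no camera call.
- arm.job_done(): hands the job in, once; it reports no verdict.
The state is a dict: "clock": time; "joints": joint angles; "joint_vel": joint speeds; "joint_efforts": joint torques, N m; "position": TCP position; "ee_rot": TCP orientation; "contact_force": force on the tool from outside, world axes, zero at the start; "wrist_torque": the same for the moment, N m; "gripper_width": finger opening in mm.
Only numpy, scipy, OpenCV 4.12 (cv2) and the standard library are available. Lean on these libraries where they do the work, as an engineer would, in place of code of your own. Each camera call takes 0.05 s, during which the arm holds its last target. There are 200 camera calls.

## Task

The coaster on the 3D printer's bed is finished and loose: take the spatula from its stand, slide the blade under the coaster (it will back up against the rail at the rear of the bed) and lift it off. Lay it flat, right way up and whole on the mouse mat beside the mouse, handling it only with the spatula and without dropping it, then put the spatula back on its stand as it was. Leave the mouse, the mug and the drink can where they are.

Things in the scene. Friction and masses are not known exactly. Their poses are not given: they have to be found in the camera images.
- printer: Open-frame 3D printer, fixed, black base 320 x 200 mm, 62 mm high, front to the robot. Origin under the base's middle, x to its back, y to its left, z up. Dark level fixed bed, surface at z = 85 mm, x = -130 to 60, y = -95 to 95 mm. Behind it a portal: uprights at y = +-145, x = 65 to 105 mm, 390 mm high; cross beam at x = 75 to 95, z = 207 to 237 mm.
- stop_rail (a point): On the bed surface at the foot of the stop rail's front face, mid width (printer x = 50, y = 0, z = 85 mm); axes as the printer's. The rail is an aluminium bar across the rear of the bed, 170 mm long (y), 10 mm deep, 8 mm proud of the bed.
- nozzle (a point): Nozzle of the print head, parked on the cross beam above the bed at printer x = 46, y = 85, z = 142 mm. The head over it is a fixed black box, printer x = 21 to 71, y = 59 to 111, z from 166 mm up.
- coaster: The finished print: round white plastic disc 100 mm across, 10 mm thick, low rim, about 60 g, loose on the bed. Lower edge bevelled at 45 degrees (underside flat, 92 mm across; full width from 4 mm up), so a thin blade gets under it. Pushed, it slides until it meets the stop rail. It slides on the blade (friction about 0.3). Origin: centre of its underside, z up.
- spatula: Offset spatula, 130 g. Steel blade 85 long, 70 wide, 2 mm thick, flat below, last 14 mm bevelled on top to a 0.6 mm edge. Wooden handle 24 mm wide (y), 16 thick, 78 long, rising backwards at 30 degrees to the blade. Origin: middle of the leading edge, underside; x forward along the blade (blade from x = -85 to 0), y left, z up from the blade. Centre of mass about 60 mm behind the edge.
- spatula_grip (a point): Middle of the spatula's handle, the place to grip: spatula frame x = -135, z = 30 mm; axes as the spatula's. The handle goes on 39 mm behind it and 37 mm before it. Gripped with the tool upright on the stand, the tool leans 38 degrees when the blade is level.
- stand: Fixed dark wedge, the spatula's stand, 93 deep, 92 wide, 79 mm high, high side to the robot. Its slope falls away from the robot (to its +x) at 38 degrees, 105 mm long, to a lip 11 mm proud; cheeks 10 mm high, 82 mm apart, flank the lowest 45 mm. The spatula lies on it, underside down, edge at the lip; its handle stands free over the high side, 68 degrees to the desk. Origin underneath, z up.
- stand_lip (a point): Point at mid width where the slope meets the lip (stand x = 45, z = 14 mm): the spatula's leading edge rests 0 to 1 mm from here.
- mouse_mat: Fixed flat black mouse mat with a pale rim, 240 mm (x) by 280 mm (y), 4 mm thick; only the mouse lies on it, at its -y end. Origin at the centre of the mat's underside, x away from the robot, z up.
- mouse: Bystander: grey computer mouse, 118 (x) x 58 x 36 mm, near the right-hand end (-y) of the mat. Origin at the centre of its underside.
- mug: Bystander: white mug, 82 mm across, 95 mm high. Origin at the centre of its underside.
- drink_can: Bystander: metal drink can, 53 mm across, 145 mm high. Origin at the centre of its underside.
Not all that is in view belongs to the job. Leave any pink look-alike of the spatula alone.

How it is judged:
By the outcome, as a careful person would: the job done as asked, in the order asked, and still so for the second after the job is handed in, with the robot touching nothing.
It also fails if it takes over 67 s, if anything falls off the work surface, if the arm or the gripper's body presses on something with over 40 N, if the wrist force passes 120 N, or if a joint passes its speed limit or range.

## Working session

There is one attempt and no reset: what is moved stays moved. The work goes in short steps, Python scripts to look and compute and a tool call to move; the robot and the scene stay as the last step left them, time stands still between calls to the robot, and variables do not carry over. Pictures are saved under pics/ and viewed, about 8 in all and at most 12, crops included, and the job is handed in when it is done.

Besides the shell and the picture viewer there is one more tool, called after ">>>" as name(argument=value, ...) on one line, values as JSON. move_arm: Moves the arm, as the interface text tells. Its arguments: {"type":"object","properties":{"moves":{"type":"array","items":{"type":"object","properties":{"gripper":{"type":"number"},"xyz":{"type":"array","items":{"type":"number"}},"angular":{"type":"array","items":{"type":"number"}}}}}},"required":["moves"]}

```bash
mkdir -p pics
python3 - <<'E'
from bench import arm
import cv2,numpy as np
for n in("scene","top"):
    p,d=arm.get_image(n);cv2.imwrite(f"pics/{n}0.png",p);np.save(f"{n}0.npy",d)
    c=arm.get_calibration(n);print(n,c)
print(arm.read_state(),arm.grasp_offset)
E
```

```text
scene {'camera_matrix': array([[598.23293441,   0.        , 325.38861564],
       [  0.        , 598.23293441, 241.71245016],
       [  0.        ,   0.        ,   1.        ]]), 'R': array([[-0.9914883 ,  0.12945935, -0.01382821],
       [ 0.11585745,  0.82885127, -0.54734141],
       [-0.05939693, -0.54428471, -0.83679517]]), 't': array([ 499.37726829,   32.17700505, 1616.88826086])}
top {'camera_matrix': array([[562.44579203,   0.        , 318.11187487],
       [  0.        , 562.44579203, 246.98379561],
       [  0.        ,   0.        ,   1.        ]]), 'R': array([[-0.01821148, -0.99958416, -0.02235725],
       [-0.99820692,  0.01945253, -0.05660875],
       [ 0.05702011,  0.02128623, -0.99814608]]), 't': array([  -2.55494618,  500.73927161, 1474.05890988])}
{'clock': 0.1, 'joints': array([ 1.48460789e+00,  3.85473728e-01,  6.78803177e-03, -4.08919707e-04,
       -1.19397029e+00, -2.58577503e-01]), 'joint_vel': array([ 4.52279123e-04,  5.43819333e-04,  5.48366020e-03,  3.24997227e-03,
       -2.97771990e-04, -3.94389552e-05]), 'joint_efforts': array([ 2.25998920e-04, -3.93320596e+01,  1.88929009e+01,  4.19794634e+00,
       -2.57650645e-03,  6.45528814e-06]), 'position': array([211.06501878, 587.75245965, 230.3484014 ]), 'ee_rot': array([ 9.85165431e-01, -1.71604700e-01, -1.09291911e-04,  9.42736771e-04]), 'contact_force': array([-0.62373551,  1.24752687,  0.150866  ]), 'wrist_torque': array([-0.01687547, -0.01845913,  0.00800233]), 'gripper_width': 85.72506740211412} 18.700000000000003
```

View pics/scene0.png

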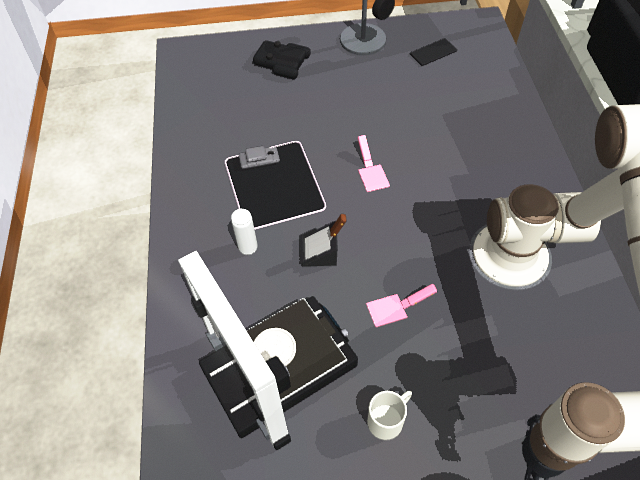

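View pics/top0.png

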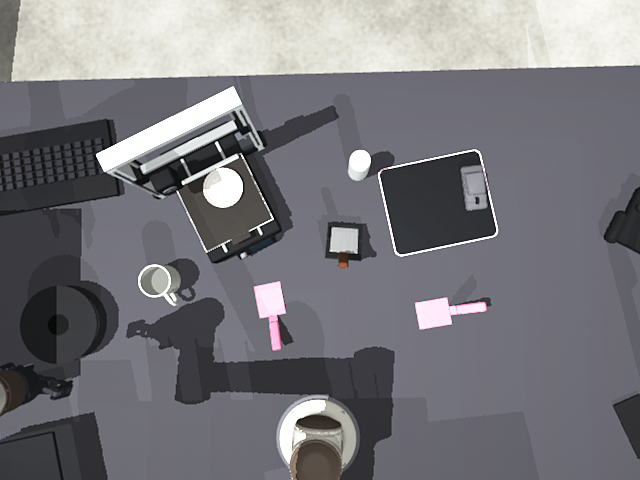

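The top view shows the spatula at (345,245), with a steel blade and brown handle on a dark wedge. Pink look-alikes lie flat on the desk at (270,315) and (450,310). The one on the stand matches the description. The coaster is at (223,187), the mat at (438,203), the mouse at (474,187), the can at (360,165) and the mug at (158,282).

```bash
cat > h.py <<'E'
import numpy as np,cv2
from bench import arm
from scipy.spatial.transform import Rotation as Ro
def cloud(n,d):
    c=arm.get_calibration(n);K=c["camera_matrix"];v,u=np.mgrid[0:480,0:640]
    P=np.stack([(u-K[0,2])/K[0,0]*d,(v-K[1,2])/K[1,1]*d,d],-1)
    return (P-c["t"])@c["R"]
def ray(n,uv,z):
    c=arm.get_calibration(n);K=c["camera_matrix"]
    o=-c["R"].T@c["t"];r=c["R"].T@np.linalg.inv(K)@np.array([*uv,1.])
    return o+r*(z-o[2])/r[2]
def proj(n,X):
    c=arm.get_calibration(n);p=c["camera_matrix"]@(c["R"]@np.asarray(X,float)+c["t"]);return p[:2]/p[2]
E
python3 - <<'E'
from h import *
p=cv2.imread("pics/top0.png");C=cloud("top",np.load("top0.npy"))
hsv=cv2.cvtColor(p,cv2.COLOR_BGR2HSV)
def box(u0,u1,v0,v1):
    m=np.zeros((480,640),bool);m[v0:v1,u0:u1]=1;return m
def rep(name,m,n=1):
    m=m.astype(np.uint8);k,l,s,ce=cv2.connectedComponentsWithStats(m)
    i=1+np.argmax(s[1:,4]);mm=l==i
    pts=np.argwhere(mm)[:,::-1].astype(np.float32)
    print(name,s[i],ce[i].round(1),"rect",cv2.minAreaRect(pts),"cloudmed",np.median(C[mm],0).round(1));return mm
V=hsv[...,2];S=hsv[...,1]
m=rep("coaster",(V>200)&(S<40)&box(195,250,160,215)&(C[...,2]<120))
print(ray("top",np.argwhere(m)[:,::-1].mean(0),95))
blade=rep("blade",(V>120)&(S<40)&box(322,370,218,272)); 
X=C[blade];c=X.mean(0);print("blade plane",c,np.linalg.svd(X-c)[2][2])
h=rep("handle",(S>110)&box(330,360,245,275)&((hsv[...,0]<15)));print(C[h].mean(0), C[h][:,2].max())
s=rep("standtop",(C[...,2]>8)&box(315,375,210,285))
rep("can",(V>180)&box(340,380,140,190));mo=rep("mouse",(V>70)&box(450,490,160,212)&(C[...,2]>10));print(C[mo].mean(0))
# mat rim
rim=(V>180)&box(372,505,140,265);r=cv2.minAreaRect(np.argwhere(rim)[:,::-1].astype(np.float32));print("mat",[ray("top",q,4).round(1) for q in cv2.boxPoints(r)],ray("top",r[0],4))
# bed
b=(abs(C[...,2]-85)<6)&(V<120)&box(150,300,140,270);mm=rep("bed",b)
r=cv2.minAreaRect(np.argwhere(mm)[:,::-1].astype(np.float32));print("bed",[ray("top",q,85).round(1) for q in cv2.boxPoints(r)])
big=lambda u0,u1,v0,v1,f:cv2.resize(p[v0:v1,u0:u1],None,fx=f,fy=f,interpolation=cv2.INTER_CUBIC)
a=big(310,385,215,275,5);bb=big(170,290,150,270,5)[:,:]
a=cv2.copyMakeBorder(a,0,600-a.shape[0],0,0,cv2.BORDER_CONSTANT)
cv2.imwrite("pics/crop1.png",cv2.resize(np.hstack([bb,a]),(780,480)))
cv2.imwrite("pics/x.png",p)
E
```

```text
coaster [ 195  160   48   48 1395] [221.5 185. ] rect ((222.00003051757812, 185.00001525878906), (43.826927185058594, 42.0380744934082), 63.43495178222656) cloudmed [657.6 227.9  91.4]
[657.62816877 227.52435059  95.        ]
blade [329 227  29  27 672] [343.7 239.7] rect ((343.6230773925781, 239.78460693359375), (28.06783103942871, 25.127920150756836), 3.1798300743103027) cloudmed [516.  -78.9  42.7]
blade plane [516.53836007 -79.2702822   47.04608527] [-0.98287638  0.13945916 -0.12043737]
handle [338 253  11  15 134] [343.  259.9] rect ((342.95904541015625, 259.9508361816406), (9.144109725952148, 14.395183563232422), 5.19442892074585) cloudmed [460.5 -73.9 147.4]
[461.14537977 -74.18954217 136.95286417] 163.00170753401494
standtop [ 325  221   38   47 1384] [344.1 242. ] rect ((343.9850158691406, 244.70260620117188), (36.19712829589844, 44.91398620605469), 4.236394882202148) cloudmed [510.3 -78.9  47.8]
can [348 150  23  31 541] [358.5 164.2] rect ((358.20001220703125, 164.4000244140625), (20.87103271484375, 30.990318298339844), 18.434947967529297) cloudmed [ 695.2 -117.9  141.1]
mouse [461 165  27  45 943] [474.  186.5] rect ((474.1279602050781, 186.837890625), (43.87388610839844, 22.608779907226562), 83.2901611328125) cloudmed [ 649.9 -422.9   25.5]
[ 649.50132039 -421.60139442   36.13778802]
mat [array([ 706.8, -170.6,    4. ]), array([ 760.8, -450.2,    4. ]), array([ 521.9, -492.1,    4. ]), array([ 467.9, -215.2,    4. ])] [ 613.79479402 -332.27775494    4.        ]
bed [ 178  154   93   96 3562] [225.3 209.7] rect ((224.80001831054688, 204.60000610351562), (78.70958709716797, 72.44860076904297), 63.43495178222656) cloudmed [590.1 214.4  84. ]
bed [array([660.4, 349.1,  85. ]), array([740.1, 182.5,  85. ]), array([557.9,  95. ,  85. ]), array([479.1, 260.3,  85. ])]
```

View pics/crop1.png

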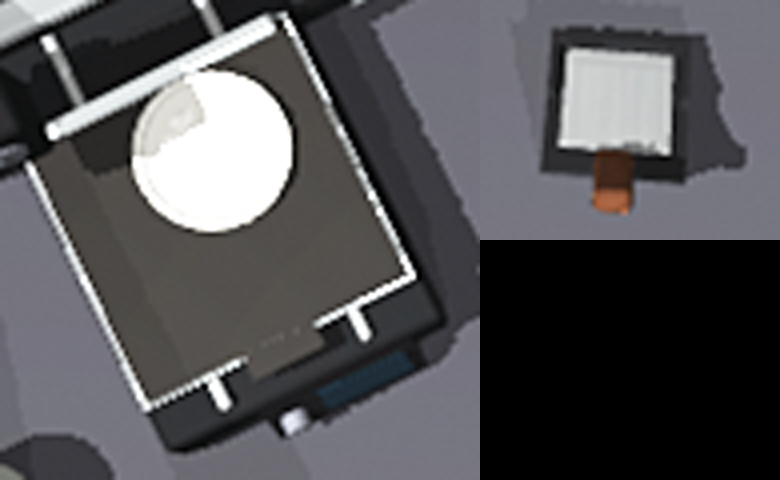

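The crop confirms the steel-bladed, wooden-handled spatula on the dark stand. The coaster centre is at about top px (223.3,187.5), with its rear edge close to the rail. Next I compute the poses.

Run:
```python
from h import *
# bed rim (front/rear corners), rail
q=lambda x,y:(x/4+170,y/4+150)
fl,fr,rr=[ray("top",q(*c),85) for c in((147,408),(413,277),(285,15))]
print("bed fl fr rr",fl,fr,rr,"len",np.linalg.norm(fl-fr),np.linalg.norm(rr-fr),
 "yaw",np.degrees(np.arctan2(*(rr-fr)[1::-1])),np.degrees(np.arctan2(*(fl-fr)[1::-1]))-90)
# blade quad
b=[(331.25,227),(358.5,228.75),(357.25,253.75),(329.25,252)]
B=[ray("top",c,z) for c,z in zip(b,(15,15,68,68))]
for x in B:print("blade",x.round(1))
d=(B[0]+B[1]-B[2]-B[3])/2;w=B[0]-B[1]
print("axis yaw",np.degrees(np.arctan2(d[1],d[0])),"len",np.hypot(d[0],d[1]),"w yaw",np.degrees(np.arctan2(w[1],w[0]))-90,np.linalg.norm(w))
p=cv2.imread("pics/scene0.png");hsv=cv2.cvtColor(p,cv2.COLOR_BGR2HSV)
C=cloud("scene",np.load("scene0.npy"));T=cloud("top",np.load("top0.npy"))
# height map checks: stand outline from top cloud, bed points, coaster
# stand plane
def plane(X):
    for _ in range(4):
        c=X.mean(0);n=np.linalg.svd(X-c)[2][2];r=abs((X-c)@n);X=X[r<max(2.,1.5*np.median(r))]
    return c,n*np.sign(n[2]),len(X),r.max()
t=T[232:249,334:354].reshape(-1,3);print("blade plane top",plane(t[(t[:,2]>10)&(t[:,2]<75)]))
# scene blade mask
x0=[int(v) for v in proj("scene",[517,-79,43])];print("scene blade px",x0)
t=C[x0[1]-8:x0[1]+8,x0[0]-7:x0[0]+7].reshape(-1,3);print("blade plane scene",plane(t))
# scene coaster
m=((hsv[...,2]>225)&(hsv[...,1]<30)&(C[...,2]>80)&(C[...,2]<110)).astype(np.uint8);m[:, :240]=0;m[:,310:]=0
k,l,s,ce=cv2.connectedComponentsWithStats(m);i=1+np.argmax(s[1:,4]);print("coaster scene",s[i],ce[i],ray("scene",ce[i],95))
print("coaster top",ray("top",q(213,150),95))
import os
s=cv2.resize(p[190:400,190:400],(560,560),interpolation=cv2.INTER_CUBIC);cv2.imwrite("pics/crop2.png",s)
```

```text
bed fl fr rr [489.3375548  268.45965785  85.        ] [569.07450994  98.78484038  85.        ] [738.61387308 178.28706351  85.        ] len 187.4767337498766 187.25437014626826 yaw 25.12332556814184 25.170700803660196
blade [552.9 -47.8  15. ]
blade [ 546.8 -119.7   15. ]
blade [ 478.3 -112.4   68. ]
blade [484.2 -41.3  68. ]
axis yaw -5.7469328003486435 len 68.9106597770965 w yaw -4.850775382087392 72.2119261741127
blade plane top (array([516.18181471, -78.59016704,  43.48672528]), array([ 0.63095392, -0.06228091,  0.77331639]), 201, np.float64(1.9387727806183226))
scene blade px [316, 242]
blade plane scene (array([520.3586221 , -66.38150441,  69.5412898 ]), array([ 0.97773177, -0.19494432,  0.07770008]), 64, np.float64(7.528417375716071))
coaster scene [ 254  328   42   37 1014] [276.77514793 343.78895464] [643.95502233 218.08339612  95.        ]
coaster top [651.1677291  223.24016078  95.        ]
```

View pics/crop2.png

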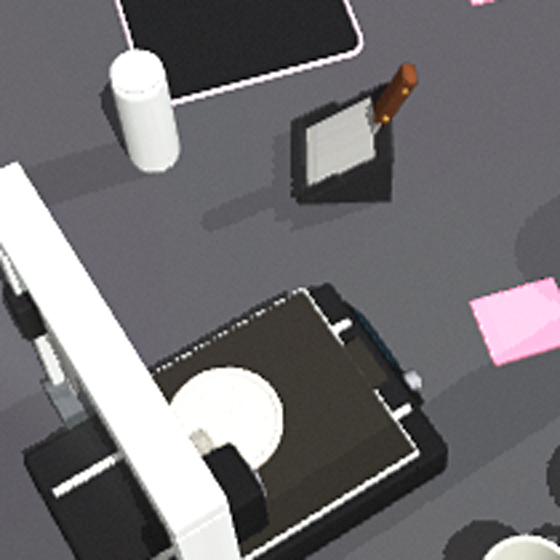

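Crop 2 shows the spatula's handle running from about scene px (333,235) to (343,217), and the coaster against or near the rail, with the print head off to the side.

```bash
cat >> h.py <<'E'
EY=Ro.from_euler
ST=EY('y',-38,degrees=True)*EY('x',180,degrees=True)   # tool in spatula, nominal
def spatR(yaw,pd): return EY('ZY',[yaw,pd],degrees=True)
def tool(edge,yaw,pd,rel=None):
    """TCP pose for a spatula edge pose; pd = nose-down degrees"""
    R=spatR(yaw,pd)
    if rel is None:
        t=R*ST; return np.array(edge)+R.apply([-135,0,30])+t.apply([0,0,19]),t
    return np.array(edge)+R.apply(rel[:3]),R*Ro.from_quat(rel[3:])
def delta(P,R,s=None):
    s=s or arm.read_state();R0=Ro.from_quat(s["ee_rot"])
    return (R0.inv().apply(np.asarray(P)-s["position"])/10).round(2),(R0.inv()*R).as_rotvec().round(3)
def spat(rel,s=None):
    s=s or arm.read_state();R=Ro.from_quat(s["ee_rot"])*Ro.from_quat(rel[3:]).inv()
    return (s["position"]-R.apply(rel[:3])).round(1),R.as_euler('ZYX',degrees=True).round(2)
EDGE=np.array([550,-83,14.]);YAW=-5.4
# printer
PY=25.15;PO=np.array([645.7,238.3,0])
def pr(x,y,z): return PO+EY('z',PY,degrees=True).apply([x,y,z])
E
python3 - <<'E'
from h import *
g=EDGE+spatR(YAW,38).apply([-135,0,30]);ax=(EY('Z',YAW,degrees=True)).apply([-np.cos(np.radians(68)),0,np.sin(np.radians(68))])
print(g)
for k in(39,-37):print(proj("scene",g+k*ax),proj("top",g+k*ax))
P,R=tool(EDGE,YAW,38);print(P);print(delta(P+[0,0,110],R))
print("pink",[ray("top",q,5).round() for q in((417,300),(450,325),(486,306),(256,285),(286,315),(276,350))])
E
```

```text
[462.47854735 -74.7267869  120.75462178]
[342.78611957 216.72377638] [342.89239286 265.13880101]
[331.57792663 232.88734625] [343.11916865 254.52243779]
[462.47854735 -74.7267869  101.75462178]
(array([46.06, 53.84,  1.97]), array([ 0.002,  0.   , -0.251]))
pink [array([ 356., -270.,    5.]), array([ 289., -355.,    5.]), array([ 337., -450.,    5.]), array([403., 155.,   5.]), array([322.,  77.,   5.]), array([231., 104.,   5.])]
```

>>> move_arm(moves=[{"gripper":1,"xyz":[46,53.8,2],"angular":[0,0,-0.25]},{"gripper":1,"xyz":[46,53.8,2],"angular":[0,0,-0.25]},{"gripper":1,"xyz":[46,53.8,2],"angular":[0,0,-0.25]},{"gripper":1,"xyz":[46,53.8,2],"angular":[0,0,-0.25]},{"gripper":1,"xyz":[46,53.8,2],"angular":[0,0,-0.25]},{"gripper":1,"xyz":[46,53.8,2],"angular":[0,0,-0.25]},{"gripper":1,"xyz":[46,53.8,2],"angular":[0,0,-0.25]},{"gripper":1,"xyz":[46,53.8,2],"angular":[0,0,-0.25]},{"gripper":1,"xyz":[46,53.8,2],"angular":[0,0,-0.25]},{"gripper":1,"xyz":[46,53.8,2],"angular":[0,0,-0.25]}])

```text
clock: 1.35
position: [433.1, 2.1, 213.7]
ee_rot: [0.999, -0.047, 0.0, -0.0]
contact_force: [1.1, 0.4, 0.1]
gripper_width: 85.4
```

Run:
```python
from h import *
s=arm.read_state();print(s["clock"],s["position"])
P,R=tool(EDGE,YAW,38);print(delta(P,R))
```

```text
1.35 [433.0536798    2.10764482 213.70365219]
(array([ 3.65,  7.38, 11.19]), array([-0., -0., -0.]))
```

>>> move_arm(moves=[{"gripper":1,"xyz":[3.6,7.3,2.5],"angular":[0,0,0]},{"gripper":1,"xyz":[3.6,7.3,2.5],"angular":[0,0,0]},{"gripper":1,"xyz":[3.6,7.3,2.5],"angular":[0,0,0]},{"gripper":1,"xyz":[3.6,7.3,2.5],"angular":[0,0,0]}])

```text
clock: 1.85
position: [461.5, -71.6, 188.7]
ee_rot: [0.999, -0.047, -0.0, -0.0]
contact_force: [-0.2, 0.2, 0.1]
gripper_width: 85.4
```

Run:
```python
from h import *
s=arm.read_state();print(s["clock"],s["position"],s["contact_force"])
P,R=tool(EDGE,YAW,38);print(delta(P,R))
```

```text
1.85 [461.54770922 -71.60223406 188.71896564] [-0.17077538  0.20827048  0.13221484]
(array([0.12, 0.3 , 8.7 ]), array([-0.,  0., -0.]))
```

>>> move_arm(moves=[{"gripper":1,"xyz":[0.1,0.3,4],"angular":[0,0,0]},{"gripper":1,"xyz":[0.1,0.3,7.5],"angular":[0,0,0]},{"gripper":1,"xyz":[0.1,0.3,8.7],"angular":[0,0,0]},{"gripper":1,"xyz":[0.1,0.3,8.7],"angular":[0,0,0]},{"gripper":0,"xyz":[0.1,0.3,8.7],"angular":[0,0,0]},{"gripper":-1,"xyz":[0.1,0.3,8.7],"angular":[0,0,0]},{"gripper":-1,"xyz":[0.1,0.3,8.7],"angular":[0,0,0]},{"gripper":-1,"xyz":[0.1,0.3,8.7],"angular":[0,0,0]},{"gripper":-1,"xyz":[0.1,0.3,8.7],"angular":[0,0,0]},{"gripper":-1,"xyz":[0.1,0.3,8.7],"angular":[0,0,0]}])

```text
clock: 3.1
position: [462.9, -75.1, 102.2]
ee_rot: [0.999, -0.047, 0.001, -0.0]
contact_force: [-0.9, 0.3, 4.7]
gripper_width: 23.3
```

Run:
```python
from h import *
s=arm.read_state();print(s["clock"],s["position"],s["contact_force"],s["wrist_torque"],s["gripper_width"])
R=Ro.from_quat(s["ee_rot"]);S=spatR(YAW,38)
rel=np.r_[S.inv().apply(s["position"]-EDGE),(S.inv()*R).as_quat()];np.save("rel.npy",rel);print(rel)
np.save("grasp.npy",np.r_[s["position"],s["ee_rot"]])
p,d=arm.get_image("top");q,_=arm.get_image("scene")
a=cv2.resize(p[200:290,300:390],(400,400));b=cv2.resize(q[190:280,280:370],(400,400));cv2.imwrite("pics/g1.png",np.hstack([a,b]))
# target above printer, edge at x=-75 pitch 0
P,T=tool(pr(-80,-16,130),PY,0,rel);print(P,delta(P,T))
```

```text
3.1 [462.91555353 -75.12069433 102.2086491 ] [-0.86357104  0.2824668   4.68360166] [ 0.16042057  0.18039892 -0.14282442] 23.33983166885769
[-1.23209910e+02 -3.51033343e-01  1.56762505e+01  9.45339257e-01
 -2.67159595e-04  3.26088333e-01 -1.28024064e-04]
[468.70375845 137.13699086 145.67625047] (array([ -1.43, -21.19,  -4.35]), array([ 0.178,  0.647, -0.513]))
```

View pics/g1.png

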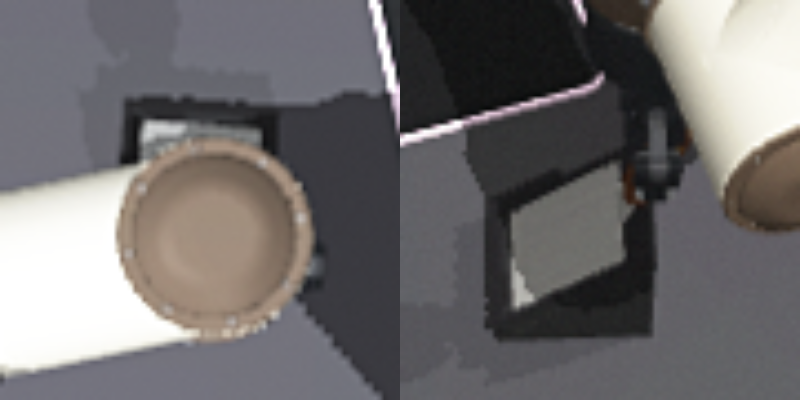

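Gripped: the opening is 23 mm and the blade is still on the slope in both views. Lifting.

>>> move_arm(moves=[{"gripper":-1,"xyz":[0,0,-0.5],"angular":[0,0,0]},{"gripper":-1,"xyz":[0,0,-2],"angular":[0,0,0]},{"gripper":-1,"xyz":[0,0,-5],"angular":[0,0,0]},{"gripper":-1,"xyz":[0,0,-9],"angular":[0,0,0]},{"gripper":-1,"xyz":[0,0,-12],"angular":[0,0,0]},{"gripper":-1,"xyz":[0,0,-13],"angular":[0,0,0]},{"gripper":-1,"xyz":[0,0,-13],"angular":[0,0,0]}])

```text
clock: 4.08
position: [462.0, -75.0, 231.1]
ee_rot: [0.999, -0.047, -0.0, -0.0]
contact_force: [-0.2, -0.5, -1.7]
gripper_width: 23.0
```

Run:
```python
from h import *
rel=np.load("rel.npy");s=arm.read_state();print(s["clock"],s["position"],s["contact_force"],s["wrist_torque"],s["gripper_width"])
P,T=tool(pr(-85,-16,130),PY,0,rel);print(P,delta(P,T))
P,T=tool(pr(-85,-16,170),PY,0,rel);print(P,delta(P,T))
```

```text
4.075 [461.98502013 -74.98932092 231.05576161] [-0.15974579 -0.49660148 -1.65392255] [0.0316162  0.06070904 0.0216342 ] 22.965911287174304
[464.1777671  135.01204327 145.67625047] (array([ -1.77, -20.92,   8.55]), array([ 0.177,  0.649, -0.514]))
[464.1777671  135.01204327 185.67625047] (array([ -1.77, -20.92,   4.55]), array([ 0.177,  0.649, -0.514]))
```

>>> move_arm(moves=[{"gripper":-1,"xyz":[-0.3,-4,1],"angular":[0.035,0.13,-0.1]},{"gripper":-1,"xyz":[-0.7,-8.4,2],"angular":[0.07,0.26,-0.205]},{"gripper":-1,"xyz":[-1.1,-12.5,3],"angular":[0.106,0.39,-0.308]},{"gripper":-1,"xyz":[-1.4,-16.7,4],"angular":[0.142,0.52,-0.41]},{"gripper":-1,"xyz":[-1.8,-20.9,4.55],"angular":[0.177,0.649,-0.514]},{"gripper":-1,"xyz":[-1.8,-20.9,4.55],"angular":[0.177,0.649,-0.514]},{"gripper":-1,"xyz":[-1.8,-20.9,4.55],"angular":[0.177,0.649,-0.514]},{"gripper":-1,"xyz":[-1.8,-20.9,4.55],"angular":[0.177,0.649,-0.514]}])

```text
clock: 5.08
position: [422.2, 130.6, 226.4]
ee_rot: [0.932, 0.204, 0.294, -0.057]
contact_force: [0.7, -0.4, -2.7]
gripper_width: 23.2
```

Run:
```python
from h import *
rel=np.load("rel.npy");s=arm.read_state();print(s["clock"],s["position"],s["joints"].round(2),s["contact_force"],s["wrist_torque"])
print(spat(rel))
p,d=arm.get_image("top");q,_=arm.get_image("scene")
e,r=spat(rel);R=Ro.from_euler('ZYX',r,degrees=True)
for n,im in(("top",p),("scene",q)):
    for c in((0,35,0),(0,-35,0),(-85,35,0),(-85,-35,0)):
        u=proj(n,e+R.apply(c));print(n,c,u.round(1));im[int(round(u[1])),int(round(u[0]))]=(0,0,255)
a=cv2.resize(p[140:260,160:280],(480,480),interpolation=cv2.INTER_NEAREST)
b=cv2.resize(q[270:390,240:320],(320,480),interpolation=cv2.INTER_NEAREST);cv2.imwrite("pics/g2.png",np.hstack([a,b]))
```

```text
5.075 [422.17953447 130.63568399 226.38202343] [ 0.62 -0.2  -1.07  0.87 -0.16  0.56] [ 0.67486887 -0.37891714 -2.72647413] [-0.55539959  1.30291717  0.01077957]
(array([533.3, 181.3, 203.8]), array([24.45,  3.23, -0.87]))
top (0, 35, 0) [219.2 236.4]
top (0, -35, 0) [246.4 223.3]
top (-85, 35, 0) [234.3 269.3]
top (-85, -35, 0) [261.6 256.2]
scene (0, 35, 0) [329.8 314.3]
scene (0, -35, 0) [313.1 290.1]
scene (-85, 35, 0) [362.4 294.8]
scene (-85, -35, 0) [345.1 271.4]
```

View pics/g2.png

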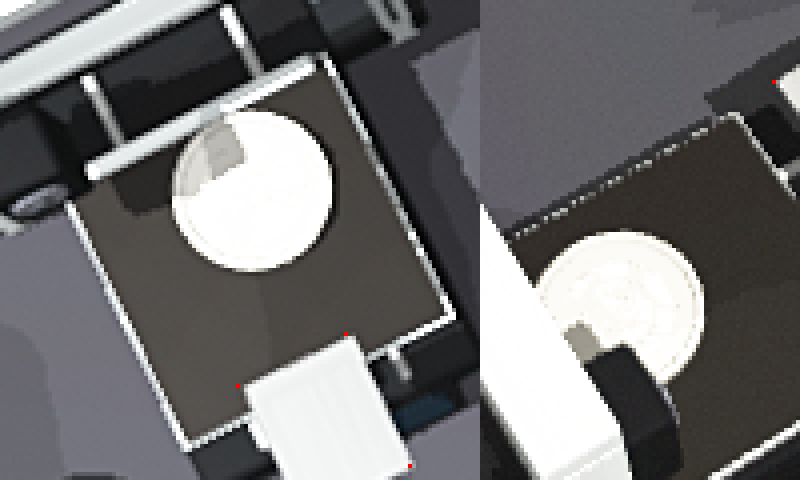

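The arm stopped at joint limits: j3 = -1.07 and j5 = -0.16. I'll move outward and fit the kinematics from a few states to choose reachable poses. In the picture the rail's left part is free, the coaster rim is about at the rail, and the predicted blade corners (red) lie about 3–5 mm to the left of the blade.

```bash
cat >> h.py <<'E'
import json
def log():
    s=arm.read_state();open("log.jsonl","a").write(json.dumps([list(s[k]) for k in("joints","position","ee_rot")])+"\n")
    return s
E
python3 - <<'E'
from h import *
log();rel=np.load("rel.npy")
for a in((-50,-16,150),(-10,-16,170)):
  P,T=tool(pr(*a),PY,5,rel);print(P,delta(P,T))
E
```

```text
[497.52085959 150.66658582 176.35504885] (array([3.45, 1.21, 8.49]), array([ 0.019, -0.03 , -0.001]))
[533.72879041 167.66616658 196.35504885] (array([7.88, 1.19, 9.13]), array([ 0.019, -0.03 , -0.001]))
```

>>> move_arm(moves=[{"gripper":-1,"xyz":[4,1.2,4.6],"angular":[0.02,-0.03,0]},{"gripper":-1,"xyz":[7.9,1.2,9.1],"angular":[0.02,-0.03,0]},{"gripper":-1,"xyz":[7.9,1.2,9.1],"angular":[0.02,-0.03,0]},{"gripper":-1,"xyz":[7.9,1.2,9.1],"angular":[0.02,-0.03,0]},{"gripper":-1,"xyz":[7.9,1.2,9.1],"angular":[0.02,-0.03,0]},{"gripper":-1,"xyz":[7.9,1.2,9.1],"angular":[0.02,-0.03,0]}])

```text
clock: 5.92
position: [534.6, 166.4, 204.5]
ee_rot: [0.936, 0.21, 0.275, -0.065]
contact_force: [0.7, 0.5, -2.4]
gripper_width: 23.5
```

```bash
cat >> h.py <<'E'
def fk(q,p):
    a1,d1,l1,l2,e,L=p
    R=EY('z',q[0]);x=R.apply([a1,0,d1])
    R=R*EY('y',q[1]);x=x+R.apply([0,0,l1])
    R=R*EY('y',-q[2]);x=x+R.apply([l2,0,e])
    R=R*EY('x',SG[0]*q[3])*EY('y',-q[4]);x=x+R.apply([L,0,0])
    R=R*EY('x',SG[1]*q[5])*Ro.from_matrix([[0,0,1],[0,-1,0],[1,0,0]])
    return x,R
SG=[1,1]
E
cat > fit.py <<'E'
import h
from h import *
from scipy.optimize import least_squares
s=log();rel=np.load("rel.npy");print(s["clock"],s["position"],s["joints"].round(3),spat(rel))
D=[([1.48460789,3.85473728e-01,6.78803177e-03,-4.08919707e-04,-1.19397029,-2.58577503e-01],[211.06501878,587.75245965,230.3484014],[9.85165431e-01,-1.71604700e-01,-1.09291911e-04,9.42736771e-04])]+[json.loads(l) for l in open("log.jsonl")]
for sg in((1,1),(1,-1),(-1,1),(-1,-1)):
    h.SG[:]=sg
    f=lambda p:np.concatenate([fk(q,p)[0]-x for q,x,o in D]+[(p-[50,350,300,300,0,200])*.002])
    o=least_squares(f,[50,350,300,300,0,200]);
    print(sg,o.x.round(1),abs(o.fun[:-6]).max().round(2),[np.degrees((fk(q,o.x)[1].inv()*Ro.from_quat(w)).magnitude()).round(1) for q,x,w in D])
E
python3 fit.py
```

```text
5.925 [534.57016807 166.38902174 204.49097916] [ 0.596  0.074 -0.788  0.513 -0.16   0.93 ] (array([643.9, 218.8, 177.6]), array([25.39,  5.23,  0.31]))
(1, 1) [ 1262.7 -2967.3   351.1 -1286.3  1086.8 -1386.6] 159.6 [np.float64(119.6), np.float64(73.8), np.float64(75.2)]
(1, -1) [ 1262.7 -2967.3   351.1 -1286.3  1086.8 -1386.6] 159.6 [np.float64(90.0), np.float64(16.6), np.float64(33.0)]
(-1, 1) [-494.  2421.1  493.  1306.9 -809.6 1412.2] 159.63 [np.float64(119.6), np.float64(26.3), np.float64(16.6)]
(-1, -1) [-494.  2421.1  493.  1306.9 -809.6 1412.2] 159.63 [np.float64(90.0), np.float64(90.0), np.float64(90.0)]
```

```bash
cat >> h.py <<'E'
SG=[-1,-1]
def fk(q,p):
    a1,d1,l1,l2,e,L,b=p
    R=EY('z',q[0]);x=R.apply([a1,b,d1])
    R=R*EY('y',q[1]);x=x+R.apply([0,0,l1])
    R=R*EY('y',-q[2]);x=x+R.apply([l2,0,e])
    R=R*EY('x',-q[3])*EY('y',-q[4]);x=x+R.apply([L,0,0])
    R=R*EY('x',-q[5])*Ro.from_matrix([[0,0,1],[0,-1,0],[1,0,0]])*EY('z',np.pi/2)
    return x,R
E
sed -i 's/^for sg.*/for sg in((-1,-1),):/; s/\[50,350,300,300,0,200\]/[50,350,300,300,0,200,-150]/g; s/:-6/:-7/' fit.py; python3 fit.py
```

```text
5.925 [534.57016807 166.38902174 204.49097916] [ 0.596  0.074 -0.788  0.513 -0.16   0.93 ] (array([643.9, 218.8, 177.6]), array([25.39,  5.23,  0.31]))
(-1, -1) [ 432.9 -456.6  417.4  -68.2  208.8  -80.7 -161.7] 20.7 [np.float64(0.0), np.float64(0.0), np.float64(0.0), np.float64(0.0)]
```

Run:
```python
from h import *
rel=np.load("rel.npy")
for a in((-62,-16,105),(-62,-16,125)):
  P,T=tool(pr(*a),PY,8,rel);print(P,delta(P,T))
```

```text
[488.05760603 146.22359945 137.67119556] (array([-7.88, -0.13,  2.87]), array([-0.007, -0.048,  0.   ]))
[488.05760603 146.22359945 157.67119556] (array([-6.8 , -0.14,  1.19]), array([-0.007, -0.048,  0.   ]))
```

>>> move_arm(moves=[{"gripper":-1,"xyz":[-3.4,-0.1,0.6],"angular":[0,-0.048,0]},{"gripper":-1,"xyz":[-6.8,-0.1,1.2],"angular":[0,-0.048,0]},{"gripper":-1,"xyz":[-6.8,-0.1,1.2],"angular":[0,-0.048,0]},{"gripper":-1,"xyz":[-6.8,-0.1,1.2],"angular":[0,-0.048,0]},{"gripper":-1,"xyz":[-6.8,-0.1,1.2],"angular":[0,-0.048,0]}])

```text
clock: 6.55
position: [492.7, 143.6, 169.1]
ee_rot: [0.944, 0.213, 0.244, -0.064]
contact_force: [0.8, -0.2, -1.3]
gripper_width: 23.4
```

```bash
cat > fit2.py <<'E'
from h import *
from scipy.optimize import least_squares
s=log();rel=np.load("rel.npy");print(s["clock"],s["joints"].round(3),spat(rel))
D=[([1.48460789,3.85473728e-01,6.78803177e-03,-4.08919707e-04,-1.19397029,-2.58577503e-01],[211.06501878,587.75245965,230.3484014])]+[json.loads(l)[:2] for l in open("log.jsonl")]
def pos(q,p):
    a1,d1,l1,l2,e,L,b,b2,b3=p
    R=EY('z',q[0]);x=R.apply([a1,b,d1]);R=R*EY('y',q[1]);x=x+R.apply([0,0,l1])
    R=R*EY('y',-q[2]);x=x+R.apply([l2,0,e]);R=R*EY('x',-q[3]);x=x+R.apply([0,b2,0]);R=R*EY('y',-q[4]);return x+R.apply([L,0,b3])
p0=np.array([0,300,330,330,0,220,-80,0,0.])
f=lambda p:np.concatenate([pos(q,p)-x for q,x in D]+[(p-p0)*.004])
o=least_squares(f,p0,bounds=([-100,50,200,200,-80,100,-250,-200,-100],[150,500,500,600,80,350,250,200,100]))
print(o.x.round(1),o.fun[:-9].round(1))
E
python3 fit2.py
```

```text
6.55 [ 0.611  0.06  -0.858  0.422 -0.16   1.004] (array([599.8, 196.2, 134.6]), array([25.86,  8.88,  0.91]))
[   2.1  283.8  500.   438.5  -34.6  322.2  -33.7 -128.2   19.4] [ 2.1 -0.4  0.2  5.9  2.1 -5.6 -2.4 -0.1  1.1 -2.4 -0.1  1.1 -2.2  0.1
  3.1]
```

```bash
sed -i 's/\[150,500,500,600,80,350/[150,700,800,700,200,450/; s/-80,100,-250/-200,100,-250/' fit2.py
cat >> fit2.py <<'E'
p=o.x;np.save("kin.npy",p)
lo=np.array([-3.14,-1.21,-1.07,-3.16,-2.99,-3.1]);hi=np.array([3.14,2.06,1.41,2.05,-.16,3.1])
def ik(P,T,q0):
    g=lambda q:np.r_[(pos(q,p)-P)/10,(fk(q,[0]*7)[1].inv()*T).as_rotvec()*10]
    best=None
    for s0 in(q0,np.r_[q0[:3],-q0[3],q0[4:]],np.r_[q0[:3],-2.8,q0[4:]],np.r_[q0[:3],1.5,q0[4],0],np.r_[q0[:3],-1.5,-.5,2]):
        r=least_squares(g,np.clip(s0,lo+.01,hi-.01),bounds=(lo,hi))
        if best is None or r.cost<best.cost:best=r
    return best
if __name__=="__main__":
  q0=np.array(s["joints"])
  for yaw in(25,15,5,35,45):
   for x in(-65,-20,46):
    out=[]
    for pd in(0,3,6,10):
      e=pr(0,-16,86)+EY('z',yaw,degrees=True).apply([x,0,0]) if x<46 else pr(0,-16,86)+EY('z',yaw,degrees=True).apply([44,0,0])
      r=ik(*tool(e,yaw,pd,rel),q0);out.append((round(np.sqrt(2*r.cost),2),r.x[2:5].round(2).tolist()))
    print(yaw,x,out)
E
python3 fit2.py
```

```text
6.55 [ 0.611  0.06  -0.858  0.422 -0.16   1.004] (array([599.8, 196.2, 134.6]), array([25.86,  8.88,  0.91]))
[-1.000e-01  1.615e+02  5.646e+02  4.220e+02 -2.000e-01  2.980e+02
 -2.000e-01 -1.596e+02  1.000e-01] [ 0. -0.  0.  0.  0. -0. -0.  0.  0. -0.  0.  0. -0. -0.  0. -0. -0.  0.]
25 -65 [(np.float64(1.1), [-0.59, -1.03, -0.16]), (np.float64(1.27), [-0.65, -0.58, -0.16]), (np.float64(1.13), [-0.73, -0.17, -0.16]), (np.float64(0.64), [-0.82, 0.23, -0.16])]
25 -20 [(np.float64(1.19), [-0.53, -0.87, -0.16]), (np.float64(1.22), [-0.59, -0.44, -0.16]), (np.float64(1.01), [-0.67, -0.08, -0.16]), (np.float64(0.49), [-0.75, 0.27, -0.16])]
25 46 [(np.float64(1.22), [-0.45, -0.61, -0.16]), (np.float64(1.09), [-0.51, -0.24, -0.16]), (np.float64(0.8), [-0.58, 0.05, -0.16]), (np.float64(0.24), [-0.65, 0.35, -0.16])]
15 -65 [(np.float64(2.06), [-0.6, -1.56, -0.16]), (np.float64(2.08), [-1.04, 2.05, -0.16]), (np.float64(1.62), [-1.04, 2.05, -0.16]), (np.float64(1.0), [-0.99, 1.13, -0.16])]
15 -20 [(np.float64(2.17), [-0.52, -1.56, -0.16]), (np.float64(1.96), [-0.96, 2.05, -0.16]), (np.float64(1
[... 1111 characters left out ...]
7])]
35 46 [(np.float64(0.01), [-0.45, -0.58, -0.16]), (np.float64(0.0), [-0.48, -0.36, -0.16]), (np.float64(0.0), [-0.5, -0.22, -0.2]), (np.float64(0.0), [-0.47, -0.12, -0.3])]
45 -65 [(np.float64(0.0), [-0.45, -0.93, -0.48]), (np.float64(0.0), [-0.46, -0.78, -0.46]), (np.float64(0.0), [-0.47, -0.64, -0.45]), (np.float64(0.0), [-0.48, -0.47, -0.47])]
45 -20 [(np.float64(0.0), [-0.4, -0.88, -0.44]), (np.float64(0.0), [-0.41, -0.73, -0.43]), (np.float64(0.0), [-0.42, -0.59, -0.43]), (np.float64(0.0), [-0.42, -0.43, -0.46])]
45 46 [(np.float64(0.0), [-0.32, -0.8, -0.4]), (np.float64(0.0), [-0.33, -0.65, -0.4]), (np.float64(0.0), [-0.33, -0.51, -0.41]), (np.float64(0.0), [-0.33, -0.37, -0.46])]
```

```bash
cat > chk.py <<'E'
import io,contextlib
with contextlib.redirect_stdout(io.StringIO()):
    from fit2 import *
def show(tag,e,yaw,pd,q):
    r=ik(*tool(e,yaw,pd,rel),q);print(tag,yaw,pd,round(float(np.sqrt(2*r.cost)),2),r.x.round(2));return r.x
E
python3 - <<'E'
from chk import *
q=np.array(s["joints"])
Y=38;d=EY('z',Y,degrees=True)
for x in(-75,-30,41):
    for pd in(2,-3): q1=show(f"ins{x}",pr(0,-16,86)+d.apply([x,0,0]),Y,pd,q)
for z in(140,190):
    for back in(0,60,100): show(f"lift{z} back{back}",pr(0,-16,z)+d.apply([41-back,0,0]),Y,-3,q1)
C=np.array([619.6,-308.9,4.])
for yaw in(-30,-20,-10,0,10):
  for pd,z,b in((-3,100,0),(0,0,0),(20,0,0),(20,0,100)):
    show(f"mat z{z} b{b}",C+EY('z',yaw,degrees=True).apply([42-b,0,z]),yaw,pd,np.array([-.3,.1,-.6,-.5,-.3,.5]))
E
```

```text
ins-75 38 2 0.0 [ 0.31  0.19 -0.56 -0.76 -0.3   2.6 ]
ins-75 38 -3 0.0 [ 0.15  0.22 -0.53 -1.11 -0.37  3.05]
ins-30 38 2 0.0 [ 0.37  0.24 -0.51 -0.69 -0.27  2.48]
ins-30 38 -3 0.0 [ 0.24  0.27 -0.47 -1.05 -0.32  2.93]
ins41 38 2 0.0 [ 0.45  0.33 -0.42 -0.56 -0.24  2.29]
ins41 38 -3 0.0 [ 0.34  0.34 -0.37 -0.92 -0.26  2.71]
lift140 back0 38 -3 0.0 [ 0.41  0.25 -0.4  -0.65 -0.27  2.4 ]
lift140 back60 38 -3 0.0 [ 0.35  0.18 -0.48 -0.75 -0.3   2.54]
lift140 back100 38 -3 0.0 [ 0.29  0.13 -0.52 -0.81 -0.34  2.64]
lift190 back0 38 -3 0.0 [ 0.45  0.18 -0.41 -0.47 -0.31  2.18]
lift190 back60 38 -3 0.0 [ 0.4   0.09 -0.49 -0.54 -0.34  2.28]
lift190 back100 38 -3 0.0 [ 0.36  0.04 -0.53 -0.59 -0.36  2.36]
mat z100 b0 -30 -3 1.08 [-0.73  0.32 -0.63 -2.79 -0.16 -1.77]
mat z0 b0 -30 0 0.32 [-0.71  0.49 -0.53 -2.49 -0.16 -2.07]
mat z0 b0 -30 20 0.0 [-0.17  0.44 -0.6   0.43 -0.26  0.82]
mat z0 b100 -30 20 0.33 [-0.14  0.31 -0.87  0.66 -0.16  0.55]
mat z100 b0 -20 -3 1.13 [-0.37  0.31 -0.42 -0.86 -0.16  2.43]
mat z0 b0 -20 0 0.72 [-0.54  0.48 -0.37 -1.49 -0.16 -3.08]
mat z0 b0 -20 20 0.0 [-0.2   0.44 -0.5   0.15 -0.32  1.28]
mat z0 b100 -20 20 0.01 [-0.18  0.31 -0.8   0.33 -0.16  1.08]
mat z100 b0 -10 -3 0.0 [-0.37  0.31 -0.41 -0.75 -0.19  2.46]
mat z0 b0 -10 0 0.0 [-0.47  0.48 -0.35 -1.09 -0.2   2.89]
mat z0 b0 -10 20 0.0 [-0.25  0.45 -0.4  -0.06 -0.4   1.69]
mat z0 b100 -10 20 0.0 [-0.27  0.33 -0.61 -0.09 -0.31  1.75]
mat z100 b0 0 -3 0.0 [-0.52  0.34 -0.31 -0.9  -0.43  2.84]
mat z0 b0 0 0 0.0 [-0.56  0.5  -0.3  -1.09 -0.38  3.08]
mat z0 b0 0 20 0.0 [-0.31  0.47 -0.32 -0.2  -0.49  2.04]
mat z0 b100 0 20 0.0 [-0.38  0.36 -0.48 -0.27 -0.44  2.18]
mat z100 b0 10 -3 0.0 [-0.61  0.39 -0.22 -0.92 -0.62  3.03]
mat z0 b0 10 0 0.0 [-0.62  0.54 -0.23 -1.03 -0.54 -3.08]
mat z0 b0 10 20 0.0 [-0.36  0.49 -0.24 -0.29 -0.59  2.33]
mat z0 b100 10 20 0.0 [-0.47  0.41 -0.37 -0.36 -0.57  2.5 ]
```

```bash
cat >> h.py <<'E'
def ins(x,z,y=-16): return pr(0,y,z)+EY('z',38,degrees=True).apply([x,0,0])
E
python3 - <<'E'
from chk import *
print(delta(*tool(ins(-85,130),38,2,rel)))
E
```

```text
(array([-2.99,  4.19,  0.44]), array([ 0.103,  0.118, -0.189]))
```

>>> move_arm(moves=[{"gripper":-1,"xyz":[-1,1.4,0.1],"angular":[0.034,0.039,-0.063]},{"gripper":-1,"xyz":[-2,2.8,0.3],"angular":[0.068,0.078,-0.126]},{"gripper":-1,"xyz":[-3,4.2,0.4],"angular":[0.103,0.118,-0.189]},{"gripper":-1,"xyz":[-3,4.2,0.4],"angular":[0.103,0.118,-0.189]},{"gripper":-1,"xyz":[-3,4.2,0.4],"angular":[0.103,0.118,-0.189]},{"gripper":-1,"xyz":[-3,4.2,0.4],"angular":[0.103,0.118,-0.189]},{"gripper":-1,"xyz":[-3,4.2,0.4],"angular":[0.103,0.118,-0.189]},{"gripper":-1,"xyz":[-3,4.2,0.4],"angular":[0.103,0.118,-0.189]},{"gripper":-1,"xyz":[-3,4.2,0.4],"angular":[0.103,0.118,-0.189]},{"gripper":-1,"xyz":[-3,4.2,0.4],"angular":[0.103,0.118,-0.189]}])

```text
clock: 7.8
position: [488.0, 95.2, 149.4]
ee_rot: [0.899, 0.31, 0.292, -0.101]
contact_force: [0.3, 0.2, -1.0]
gripper_width: 23.2
```

Run:
```python
from h import *
rel=np.load("rel.npy");s=arm.read_state();print(s["clock"],s["joints"].round(2),s["joint_vel"].round(2),spat(rel),"want",ins(-85,130))
p,d=arm.get_image("top");q,_=arm.get_image("scene");e,r=spat(rel);R=Ro.from_euler('ZYX',r,degrees=True)
p0=p.copy();q0=q.copy()
for n,im in(("top",p),("scene",q)):
    for c in((0,35,0),(0,-35,0),(-85,35,0),(-85,-35,0)):
        u=proj(n,e+R.apply(c));print(n,c,u.round(1))
a=cv2.resize(p[170:270,180:280],(600,600),interpolation=cv2.INTER_CUBIC)
b=cv2.resize(q[270:370,300:400],(600,600),interpolation=cv2.INTER_CUBIC);im=np.hstack([a,b]);cv2.imwrite("pics/g3.png",cv2.resize(im,(800,400)))
T=cloud("top",d);np.save("top3.npy",d);cv2.imwrite("pics/top3raw.png",p0);cv2.imwrite("pics/scene3raw.png",q0)
```

```text
7.8 [ 0.36  0.09 -0.59 -0.57 -0.33  2.37] [-0. -0.  0. -0.  0.  0.] (array([584.4, 171. , 129.2]), array([38.03,  2.11,  0.04])) want [585.51891825 171.48560227 130.        ]
top (0, 35, 0) [231.  220.7]
top (0, -35, 0) [253.2 202.7]
top (-85, 35, 0) [252.4 247.4]
top (-85, -35, 0) [274.7 229.3]
scene (0, 35, 0) [310.1 325.3]
scene (0, -35, 0) [289.  306.2]
scene (-85, 35, 0) [335.9 300.9]
scene (-85, -35, 0) [314.8 282.7]
```

View pics/g3.png

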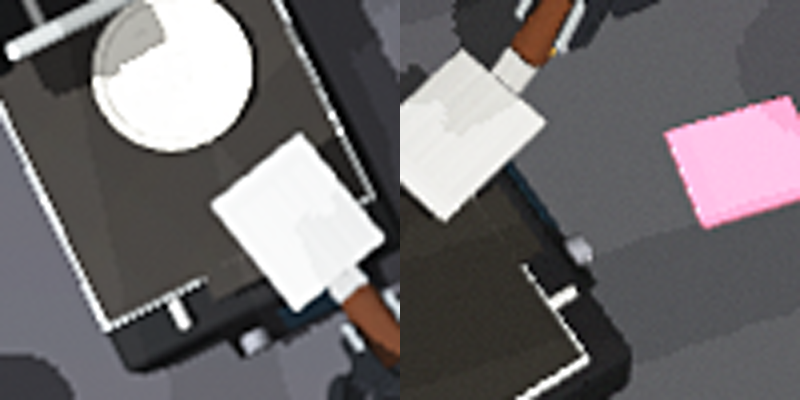

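Run:
```python
from h import *
rel=np.load("rel.npy");rel[:3]+=[3,2.5,0];np.save("rel.npy",rel)
T=cloud("top",np.load("top3.npy"));e,r=spat(rel);R=Ro.from_euler('ZYX',r,degrees=True)
for c in((-30,0,2),(-60,15,2),(-60,-15,2),(-20,20,2)):
    X=e+R.apply(c);u=proj("top",X).astype(int);print(X.round(1),np.median(T[u[1]-1:u[1]+2,u[0]-1:u[0]+2].reshape(-1,3),0).round(1))
B=T[225:240,190:205].reshape(-1,3);print("bed z",np.median(B,0))
print(delta(*tool(ins(-72,93),38,2,rel)),delta(*tool(ins(-72,85),38,2,rel)))
```

```text
[560.  148.6 132.5] [561.5 149.3 128. ]
[527.2 141.9 133.6] [528.9 144.1 130.2]
[545.7 118.3 133.6] [547.9 119.2 131.2]
[555.6 170.5 132.1] [556.6 171.6 127.9]
bed z [543.40890244 296.79308098  77.5062941 ]
(array([-0.76, -0.24,  3.97]), array([-0.001,  0.002, -0.   ])) (array([-1.22, -0.24,  4.62]), array([-0.001,  0.002, -0.   ]))
```

>>> move_arm(moves=[{"gripper":-1,"xyz":[-0.4,-0.1,2],"angular":[0,0,0]},{"gripper":-1,"xyz":[-0.8,-0.2,3.8],"angular":[0,0,0]},{"gripper":-1,"xyz":[-0.8,-0.2,3.8],"angular":[0,0,0]},{"gripper":-1,"xyz":[-0.85,-0.2,3.92],"angular":[0,0,0]},{"gripper":-1,"xyz":[-0.91,-0.2,4.0],"angular":[0,0,0]},{"gripper":-1,"xyz":[-0.97,-0.2,4.08],"angular":[0,0,0]},{"gripper":-1,"xyz":[-0.97,-0.2,4.08],"angular":[0,0,0]}])

```text
clock: 8.78
position: [499.6, 106.4, 111.0]
ee_rot: [0.899, 0.309, 0.292, -0.101]
contact_force: [0.3, -0.6, -1.1]
gripper_width: 23.3
```

```bash
cat > st.py <<'E'
from h import *
rel=np.load("rel.npy");s=arm.read_state();print(s["clock"],spat(rel),"F",s["contact_force"].round(2),"M",s["wrist_torque"].round(2),s["gripper_width"])
E
python3 st.py;python3 -c "
from h import *
R=Ro.from_quat(arm.read_state()['ee_rot']);print(R.inv().apply([0,0,-.1]).round(4))"
```

```text
8.775 (array([595.2, 178.3,  90.9]), array([3.799e+01, 2.080e+00, 3.000e-02])) F [ 0.31 -0.6  -1.14] M [-0.89  1.19 -0.01] 23.31960375759651
[-0.0588  0.0001  0.0809]
```

>>> move_arm(moves=[{"gripper":-1,"xyz":[-0.06,0,0.08],"angular":[0,0,0]},{"gripper":-1,"xyz":[-0.12,0,0.16],"angular":[0,0,0]},{"gripper":-1,"xyz":[-0.18,0,0.24],"angular":[0,0,0]},{"gripper":-1,"xyz":[-0.18,0,0.24],"angular":[0,0,0]}])

```text
clock: 9.28
position: [499.9, 106.5, 108.0]
ee_rot: [0.899, 0.309, 0.292, -0.101]
contact_force: [0.7, 0.6, 0.7]
gripper_width: 23.3
```

```bash
python3 st.py
```

```text
9.275 (array([595.5, 178.3,  88. ]), array([3.798e+01, 2.060e+00, 2.000e-02])) F [0.65 0.56 0.69] M [-0.69  0.93  0.06] 23.262532624245114
```

Run:
```python
from h import *
rel=np.load("rel.npy");k=EY('y',-1.3,degrees=True)
rel=np.r_[k.apply(rel[:3]+[0,0,3]),(k*Ro.from_quat(rel[3:])).as_quat()];np.save("rel.npy",rel)
print(spat(rel),ins(-72,85))
for x in(-72,-55,-10,20,38):print(x,delta(*tool(ins(x,84.7),38,2.5,rel)))
```

```text
(array([595.4, 178.3,  85. ]), array([3.798e+01, 3.360e+00, 2.000e-02])) [595.76305804 179.48920145  85.        ]
-72 (array([-0.07, -0.07,  0.21]), array([-0.   ,  0.015, -0.001]))
-55 (array([ 1.31, -0.07,  1.21]), array([-0.   ,  0.015, -0.001]))
-10 (array([ 4.95, -0.08,  3.85]), array([-0.   ,  0.015, -0.001]))
20 (array([ 7.38, -0.08,  5.62]), array([-0.   ,  0.015, -0.001]))
38 (array([ 8.83, -0.08,  6.67]), array([-0.   ,  0.015, -0.001]))
```

Slide in as far as x = -10 first, about 11 mm per row.

>>> move_arm(moves=[{"gripper":-1,"xyz":[-0.07,-0.07,0.21],"angular":[0,0.015,0]},{"gripper":-1,"xyz":[0.3,-0.07,0.48],"angular":[0,0.015,0]},{"gripper":-1,"xyz":[1.1,-0.07,1.06],"angular":[0,0.015,0]},{"gripper":-1,"xyz":[1.9,-0.07,1.64],"angular":[0,0.015,0]},{"gripper":-1,"xyz":[2.7,-0.07,2.22],"angular":[0,0.015,0]},{"gripper":-1,"xyz":[3.5,-0.08,2.8],"angular":[0,0.015,0]},{"gripper":-1,"xyz":[4.3,-0.08,3.38],"angular":[0,0.015,0]},{"gripper":-1,"xyz":[4.95,-0.08,3.85],"angular":[0,0.015,0]},{"gripper":-1,"xyz":[4.95,-0.08,3.85],"angular":[0,0.015,0]}])

```text
clock: 10.4
position: [549.4, 146.3, 105.8]
ee_rot: [0.897, 0.309, 0.299, -0.103]
contact_force: [0.4, 0.8, 1.4]
gripper_width: 23.4
```

```bash
python3 st.py
python3 - <<'E'
from h import *
rel=np.load("rel.npy")
p,d=arm.get_image("top");q,_=arm.get_image("scene")
a=cv2.resize(p[150:250,180:280],(400,400),interpolation=cv2.INTER_CUBIC);b=cv2.resize(q[290:390,240:340],(400,400),interpolation=cv2.INTER_CUBIC);cv2.imwrite("pics/g4.png",np.hstack([a,b]))
for x in(-10,20,38,42):print(x,ins(x,84.7),delta(*tool(ins(x,84.7),38,2.5,rel)))
E
```

```text
10.4 (array([645.1, 218.3,  84.6]), array([3.801e+01, 2.490e+00, 1.000e-02])) F [0.44 0.82 1.43] M [-0.28  0.4   0.04] 23.368346251734184
-10 [644.61972477 217.66021292  84.7       ] (array([-0.01,  0.02, -0.02]), array([-0.,  0., -0.]))
20 [668.26004738 236.13005718  84.7       ] (array([2.39, 0.02, 1.78]), array([-0.,  0., -0.]))
38 [682.44424094 247.21196374  84.7       ] (array([3.83, 0.02, 2.86]), array([-0.,  0., -0.]))
42 [685.59628396 249.67460964  84.7       ] (array([4.15, 0.02, 3.1 ]), array([-0.,  0., -0.]))
```

View pics/g4.png

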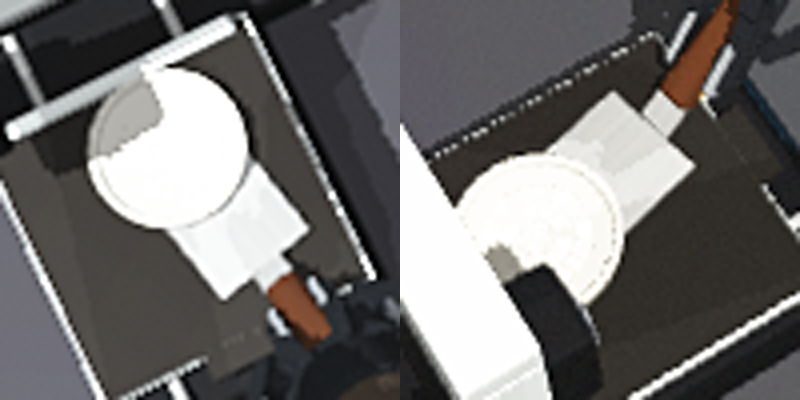

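The blade is well under the coaster: top view has the coaster at about (222,187), backed against the rail and centred on the blade. Continuing.

>>> move_arm(moves=[{"gripper":-1,"xyz":[0.6,0.02,0.43],"angular":[0,0,0]},{"gripper":-1,"xyz":[1.4,0.02,1.03],"angular":[0,0,0]},{"gripper":-1,"xyz":[2.2,0.02,1.63],"angular":[0,0,0]},{"gripper":-1,"xyz":[2.9,0.02,2.16],"angular":[0,0,0]},{"gripper":-1,"xyz":[3.5,0.02,2.6],"angular":[0,0,0]},{"gripper":-1,"xyz":[3.8,0.02,2.84],"angular":[0,0,0]},{"gripper":-1,"xyz":[3.8,0.02,2.84],"angular":[0,0,0]}])

```text
clock: 11.38
position: [586.6, 175.1, 105.8]
ee_rot: [0.897, 0.309, 0.299, -0.103]
contact_force: [0.9, 0.2, 0.5]
gripper_width: 23.1
```

```bash
python3 st.py
python3 - <<'E'
from chk import *
q=np.array(s["joints"])
for x,z,pd in((36,86,-3),(34,95,-3),(34,120,-3),(34,150,-3)):
    print(x,z,delta(*tool(ins(x,z),38,pd,rel)));show("",ins(x,z),38,pd,q)
E
```

```text
11.375 (array([682.3, 247.2,  84.6]), array([3.8e+01, 2.5e+00, 2.0e-02])) F [0.85 0.18 0.53] M [-0.3   0.4  -0.02] 23.087052817617245
36 86 (array([-0.88,  0.01,  0.61]), array([-0.   ,  0.096, -0.   ]))
 38 -3 0.0 [ 0.32  0.34 -0.37 -1.   -0.27  2.82]
34 95 (array([-0.5 ,  0.01, -0.23]), array([-0.   ,  0.096, -0.   ]))
 38 -3 0.0 [ 0.33  0.32 -0.38 -0.96 -0.27  2.76]
34 120 (array([ 1.  ,  0.  , -2.23]), array([-0.   ,  0.096, -0.   ]))
 38 -3 0.0 [ 0.37  0.28 -0.39 -0.83 -0.27  2.6 ]
34 150 (array([ 2.8 ,  0.  , -4.63]), array([-0.   ,  0.096, -0.   ]))
 38 -3 0.0 [ 0.41  0.23 -0.4  -0.68 -0.27  2.43]
```

>>> move_arm(moves=[{"gripper":-1,"xyz":[-0.06,0,-0.03],"angular":[0,0.012,0]},{"gripper":-1,"xyz":[-0.15,0,-0.07],"angular":[0,0.029,0]},{"gripper":-1,"xyz":[-0.25,0,-0.11],"angular":[0,0.048,0]},{"gripper":-1,"xyz":[-0.35,0,-0.16],"angular":[0,0.067,0]},{"gripper":-1,"xyz":[-0.45,0,-0.2],"angular":[0,0.085,0]},{"gripper":-1,"xyz":[-0.5,0,-0.25],"angular":[0,0.096,0]},{"gripper":-1,"xyz":[-0.4,0,-0.4],"angular":[0,0.096,0]},{"gripper":-1,"xyz":[0,0,-0.9],"angular":[0,0.096,0]},{"gripper":-1,"xyz":[0.5,0,-1.57],"angular":[0,0.096,0]},{"gripper":-1,"xyz":[0.9,0,-2.1],"angular":[0,0.096,0]}])

```text
clock: 12.62
position: [580.9, 171.4, 127.3]
ee_rot: [0.882, 0.304, 0.34, -0.118]
contact_force: [-0.7, -0.1, -1.9]
gripper_width: 23.1
```

```bash
python3 st.py
python3 - <<'E'
from chk import *
p,d=arm.get_image("top");q,_=arm.get_image("scene")
a=cv2.resize(p[150:250,180:280],(400,400),interpolation=cv2.INTER_CUBIC);b=cv2.resize(q[290:390,240:340],(400,400),interpolation=cv2.INTER_CUBIC);cv2.imwrite("pics/g5.png",np.hstack([a,b]))
q=np.array(s["joints"])
for e,y,pd in((ins(34,160),38,-3),(ins(-20,210),36,-3),(ins(-70,215),34,-3)):
    print(e,delta(*tool(e,y,pd,rel)));show("",e,y,pd,q)
E
```

```text
12.625 (array([677.7, 244.4, 117.3]), array([38.04, -2.83,  0.1 ])) F [-0.72 -0.06 -1.89] M [-1.16  1.45  0.04] 23.1103095255176
[679.29219793 244.74931783 160.        ] (array([ 2.88,  0.06, -3.02]), array([-0.001,  0.001,  0.   ]))
 38 -3 0.0 [ 0.42  0.21 -0.41 -0.64 -0.28  2.37]
[636.73961723 211.50359817 210.        ] (array([  2.26,  -0.37, -10.34]), array([-0.025,  0.001,  0.026]))
 36 -3 0.0 [ 0.46  0.05 -0.53 -0.41 -0.28  2.09]
[597.33907955 180.7205244  215.        ] (array([ -1.08,  -0.8 , -14.05]), array([-0.048,  0.001,  0.052]))
 34 -3 0.0 [ 0.49 -0.05 -0.66 -0.3  -0.24  1.94]
```

View pics/g5.png

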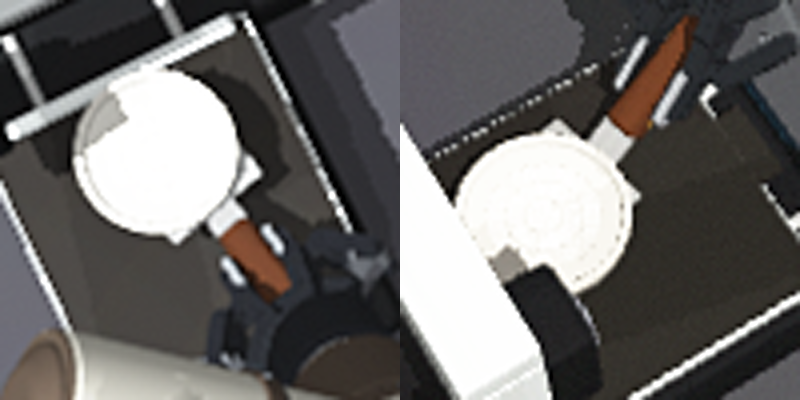

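The coaster is sitting centred on the blade, clear of the bed. I'll plan the transit next.

Run:
```python
from chk import *
q=np.array(s["joints"])
W1=ins(-55,185);M=np.array([661.5,-311,185.])
print(delta(*tool(W1,37,-3,rel)));q=show("W1",W1,37,-3,q)
for f in np.linspace(0,1,9)[1:]:
    q=show(f"f{f:.2f}",W1+(M-W1)*f,37-40*f,-3,q)
for z in(100,40,15): q=show(f"z{z}",np.r_[M[:2],z],-3,-3,q)
q=show("z12",np.r_[M[:2],12],-3,2,q)
```

```text
(array([ -2.02,  -0.16, -10.85]), array([-0.013,  0.001,  0.013]))
W1 37 -3 0.0 [ 0.38  0.05 -0.54 -0.61 -0.32  2.36]
f0.12 32.0 -3 0.0 [ 0.26  0.03 -0.55 -0.64 -0.34  2.4 ]
f0.25 27.0 -3 0.0 [ 0.14  0.03 -0.54 -0.67 -0.36  2.45]
f0.38 22.0 -3 0.0 [ 0.02  0.04 -0.52 -0.69 -0.39  2.5 ]
f0.50 17.0 -3 0.0 [-0.09  0.06 -0.49 -0.7  -0.41  2.53]
f0.62 12.0 -3 0.0 [-0.19  0.09 -0.46 -0.71 -0.42  2.54]
f0.75 7.0 -3 0.0 [-0.28  0.12 -0.42 -0.71 -0.42  2.54]
f0.88 2.0 -3 0.0 [-0.36  0.16 -0.37 -0.69 -0.42  2.51]
f1.00 -3.0 -3 0.0 [-0.42  0.21 -0.33 -0.66 -0.41  2.47]
z100 -3 -3 0.0 [-0.5   0.34 -0.33 -0.96 -0.37  2.84]
z40 -3 -3 0.16 [-0.56  0.45 -0.32 -1.16 -0.36  3.1 ]
z15 -3 -3 0.49 [-0.56  0.49 -0.31 -1.16 -0.34  3.1 ]
z12 -3 2 0.0 [-0.49  0.47 -0.32 -1.   -0.31  2.91]
```

>>> move_arm(moves=[{"gripper":-1,"xyz":[0.1,0,-0.6],"angular":[0,0,0]},{"gripper":-1,"xyz":[0.3,0,-1.8],"angular":[0,0,0]},{"gripper":-1,"xyz":[0.3,0,-3.3],"angular":[0,0,0]},{"gripper":-1,"xyz":[0,0,-5],"angular":[-0.003,0,0.003]},{"gripper":-1,"xyz":[-0.5,0,-6.7],"angular":[-0.006,0,0.006]},{"gripper":-1,"xyz":[-1,-0.1,-8.2],"angular":[-0.009,0,0.009]},{"gripper":-1,"xyz":[-1.5,-0.1,-9.5],"angular":[-0.011,0,0.011]},{"gripper":-1,"xyz":[-1.8,-0.15,-10.3],"angular":[-0.013,0,0.013]},{"gripper":-1,"xyz":[-2,-0.15,-10.8],"angular":[-0.013,0,0.013]},{"gripper":-1,"xyz":[-2,-0.15,-10.8],"angular":[-0.013,0,0.013]}])

```text
clock: 13.98
position: [511.9, 118.5, 194.4]
ee_rot: [0.885, 0.295, 0.343, -0.114]
contact_force: [0.6, 0.6, -1.4]
gripper_width: 22.8
```

```bash
python3 st.py
cat > leg.py <<'E'
from h import *
rel=np.load("rel.npy");W1=ins(-55,185);M=np.array([661.5,-311,185.])
import sys
for f in map(float,sys.argv[1:]):
    a,b=delta(*tool(W1+(M-W1)*f,37-40*f,-3,rel));print(f,a.round(1).tolist(),b.tolist())
E
python3 leg.py .01 .04 .08 .125 .17 .215 .26 .305 .35 .395
```

```text
13.975 (array([610.1, 189.7, 184.7]), array([ 3.693e+01, -2.970e+00, -1.000e-02])) F [ 0.6   0.64 -1.39] M [-1.1   1.5  -0.06] 22.844091507395554
0.01 [-0.2, 0.3, -0.2] [-0.004, 0.0, 0.004]
0.04 [-0.8, 1.3, -0.8] [-0.018, 0.0, 0.02]
0.08 [-1.5, 2.7, -1.4] [-0.037, 0.0, 0.04]
0.125 [-2.4, 4.3, -2.2] [-0.058, 0.0, 0.064]
0.17 [-3.2, 5.8, -3.0] [-0.079, 0.001, 0.087]
0.215 [-4.0, 7.4, -3.7] [-0.1, 0.001, 0.11]
0.26 [-4.8, 9.0, -4.4] [-0.121, 0.001, 0.133]
0.305 [-5.6, 10.6, -5.2] [-0.142, 0.001, 0.157]
0.35 [-6.4, 12.1, -5.9] [-0.164, 0.001, 0.18]
0.395 [-7.2, 13.7, -6.6] [-0.185, 0.001, 0.203]
```

>>> move_arm(moves=[{"gripper":-1,"xyz":[-0.2,0.3,-0.2],"angular":[-0.004,0,0.004]},{"gripper":-1,"xyz":[-0.8,1.3,-0.8],"angular":[-0.018,0,0.02]},{"gripper":-1,"xyz":[-1.5,2.7,-1.4],"angular":[-0.037,0,0.04]},{"gripper":-1,"xyz":[-2.4,4.3,-2.2],"angular":[-0.058,0,0.064]},{"gripper":-1,"xyz":[-3.2,5.8,-3],"angular":[-0.079,0.001,0.087]},{"gripper":-1,"xyz":[-4,7.4,-3.7],"angular":[-0.1,0.001,0.11]},{"gripper":-1,"xyz":[-4.8,9,-4.4],"angular":[-0.121,0.001,0.133]},{"gripper":-1,"xyz":[-5.6,10.6,-5.2],"angular":[-0.142,0.001,0.157]},{"gripper":-1,"xyz":[-6.2,11.7,-5.7],"angular":[-0.158,0.001,0.174]},{"gripper":-1,"xyz":[-6.4,12.1,-5.9],"angular":[-0.164,0.001,0.18]}])

```text
clock: 15.22
position: [514.9, -31.5, 194.6]
ee_rot: [0.914, 0.185, 0.354, -0.072]
contact_force: [0.3, 0.3, -2.0]
gripper_width: 23.0
```

```bash
python3 st.py;python3 leg.py .36 .39 .43 .48 .53 .58 .63 .67 .69 .7
```

```text
15.225 (array([627.5,  13.6, 185. ]), array([22.86, -3.  , -0.  ])) F [ 0.29  0.33 -2.01] M [-0.74  1.72  0.01] 22.99749430318216
0.36 [-0.1, 0.3, -0.1] [-0.003, 0.0, 0.003]
0.39 [-0.4, 1.5, -0.4] [-0.017, 0.0, 0.019]
0.43 [-0.8, 3.1, -0.8] [-0.036, 0.0, 0.039]
0.48 [-1.3, 5.1, -1.2] [-0.059, 0.0, 0.065]
0.53 [-1.8, 7.1, -1.7] [-0.083, 0.0, 0.091]
0.58 [-2.3, 9.1, -2.1] [-0.107, 0.0, 0.117]
0.63 [-2.8, 11.1, -2.6] [-0.13, 0.0, 0.143]
0.67 [-3.2, 12.7, -2.9] [-0.149, 0.0, 0.163]
0.69 [-3.4, 13.5, -3.1] [-0.158, 0.0, 0.174]
0.7 [-3.4, 13.9, -3.2] [-0.163, 0.0, 0.179]
```

>>> move_arm(moves=[{"gripper":-1,"xyz":[-0.1,0.4,-0.1],"angular":[-0.004,0,0.004]},{"gripper":-1,"xyz":[-0.4,1.5,-0.4],"angular":[-0.017,0,0.019]},{"gripper":-1,"xyz":[-0.8,3.1,-0.8],"angular":[-0.036,0,0.039]},{"gripper":-1,"xyz":[-1.3,5.1,-1.2],"angular":[-0.059,0,0.065]},{"gripper":-1,"xyz":[-1.8,7.1,-1.7],"angular":[-0.083,0,0.091]},{"gripper":-1,"xyz":[-2.3,9.1,-2.1],"angular":[-0.107,0,0.117]},{"gripper":-1,"xyz":[-2.8,11.1,-2.6],"angular":[-0.13,0,0.143]},{"gripper":-1,"xyz":[-3.2,12.7,-2.9],"angular":[-0.149,0,0.163]},{"gripper":-1,"xyz":[-3.4,13.5,-3.1],"angular":[-0.158,0,0.174]},{"gripper":-1,"xyz":[-3.4,13.9,-3.2],"angular":[-0.163,0,0.179]}])

```text
clock: 16.48
position: [526.2, -177.1, 195.3]
ee_rot: [0.93, 0.073, 0.36, -0.029]
contact_force: [0.5, 0.6, -1.8]
gripper_width: 23.3
```

```bash
python3 st.py;python3 leg.py .71 .74 .78 .83 .88 .93 .97 .99 1
```

```text
16.475 (array([ 646.3, -160.1,  185.6]), array([ 9.06, -2.99,  0.03])) F [ 0.52  0.6  -1.76] M [-0.25  1.8  -0.01] 23.30440310956251
0.71 [-0.1, 0.5, -0.0] [-0.006, 0.0, 0.006]
0.74 [-0.2, 1.7, -0.1] [-0.02, 0.0, 0.021]
0.78 [-0.2, 3.4, -0.1] [-0.039, 0.0, 0.042]
0.83 [-0.3, 5.5, -0.2] [-0.062, 0.0, 0.068]
0.88 [-0.4, 7.6, -0.2] [-0.086, 0.0, 0.093]
0.93 [-0.4, 9.7, -0.3] [-0.109, 0.0, 0.119]
0.97 [-0.4, 11.4, -0.3] [-0.128, 0.0, 0.14]
0.99 [-0.4, 12.2, -0.3] [-0.137, 0.0, 0.15]
1.0 [-0.4, 12.6, -0.3] [-0.142, 0.0, 0.155]
```

>>> move_arm(moves=[{"gripper":-1,"xyz":[-0.1,0.5,0],"angular":[-0.006,0,0.006]},{"gripper":-1,"xyz":[-0.2,1.7,-0.1],"angular":[-0.02,0,0.021]},{"gripper":-1,"xyz":[-0.2,3.4,-0.1],"angular":[-0.039,0,0.042]},{"gripper":-1,"xyz":[-0.3,5.5,-0.2],"angular":[-0.062,0,0.068]},{"gripper":-1,"xyz":[-0.4,7.6,-0.2],"angular":[-0.086,0,0.093]},{"gripper":-1,"xyz":[-0.4,9.7,-0.3],"angular":[-0.109,0,0.119]},{"gripper":-1,"xyz":[-0.4,11.4,-0.3],"angular":[-0.128,0,0.14]},{"gripper":-1,"xyz":[-0.4,12.2,-0.3],"angular":[-0.137,0,0.15]},{"gripper":-1,"xyz":[-0.4,12.6,-0.3],"angular":[-0.142,0,0.155]},{"gripper":-1,"xyz":[-0.4,12.6,-0.3],"angular":[-0.142,0,0.155]}])

```text
clock: 17.73
position: [541.2, -301.6, 194.8]
ee_rot: [0.932, -0.024, 0.361, 0.009]
contact_force: [0.3, 0.5, -1.4]
gripper_width: 23.3
```

```bash
python3 st.py
python3 - <<'E'
from chk import *
p,d=arm.get_image("top");q,_=arm.get_image("scene");cv2.imwrite("pics/top6.png",p);cv2.imwrite("pics/scene6.png",q)
a=cv2.resize(p[140:260,370:510],(467,400),interpolation=cv2.INTER_CUBIC);b=cv2.resize(q[120:240,200:300],(333,400),interpolation=cv2.INTER_CUBIC);cv2.imwrite("pics/g6.png",np.hstack([a,b]))
m=((p.min(2)>170)&(p.max(2)-p.min(2)<40)).astype(np.uint8);m[:150]=0;m[265:]=0;m[:,:385]=0;m[:,490:]=0
m=cv2.morphologyEx(m,cv2.MORPH_OPEN,np.ones((7,7)));k,l,st,ce=cv2.connectedComponentsWithStats(m);i=1+np.argmax(st[1:,4]);print(st[i],ce[i],ray("top",ce[i],195))
e0,_=spat(rel)
for z,pd in((120,-2),(60,1),(25,1),(14,1),(6,1)):
    e=np.array([661.5,-311,z]);print(z,*[v.tolist() for v in delta(*tool(e,-3,pd,rel))])
E
```

```text
17.725 (array([ 662.2, -309.9,  185.1]), array([-2.92, -2.99, -0.01])) F [ 0.25  0.49 -1.43] M [0.09 1.91 0.05] 23.285105494805908
[ 418  164   43   49 1612] [439.3560794  186.58622829] [ 625.50795239 -300.54002888  195.        ]
120 [-4.29, 0.12, 4.64] [-0.001, -0.017, 0.001]
60 [-7.85, 0.12, 8.66] [-0.001, -0.07, 0.001]
25 [-10.2, 0.12, 11.24] [-0.001, -0.07, 0.001]
14 [-10.95, 0.12, 12.06] [-0.001, -0.07, 0.001]
6 [-11.48, 0.12, 12.65] [-0.001, -0.07, 0.001]
```

View pics/g6.png

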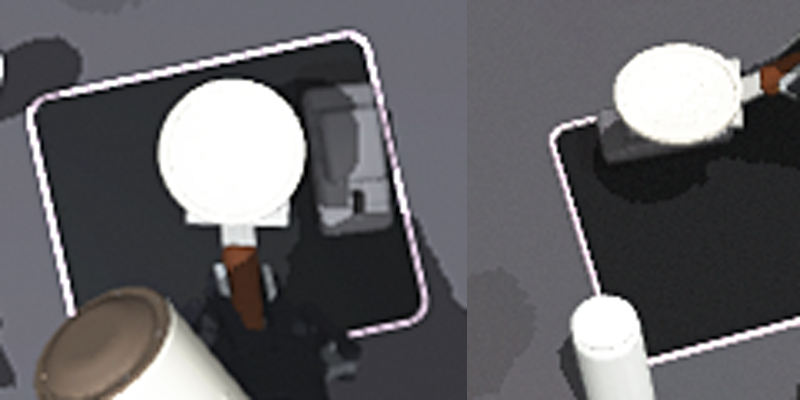

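>>> move_arm(moves=[{"gripper":-1,"xyz":[-0.4,0,0.4],"angular":[0,0,0]},{"gripper":-1,"xyz":[-1.3,0,1.4],"angular":[0,-0.004,0]},{"gripper":-1,"xyz":[-2.6,0,2.8],"angular":[0,-0.01,0]},{"gripper":-1,"xyz":[-4.2,0,4.55],"angular":[0,-0.017,0]},{"gripper":-1,"xyz":[-5.7,0,6.25],"angular":[0,-0.038,0]},{"gripper":-1,"xyz":[-7.2,0,7.9],"angular":[0,-0.06,0]},{"gripper":-1,"xyz":[-8.6,0,9.5],"angular":[0,-0.07,0]},{"gripper":-1,"xyz":[-9.6,0,10.6],"angular":[0,-0.07,0]},{"gripper":-1,"xyz":[-10.2,0,11.25],"angular":[0,-0.07,0]},{"gripper":-1,"xyz":[-10.2,0,11.25],"angular":[0,-0.07,0]}])

```text
clock: 19.08
position: [541.4, -301.9, 41.5]
ee_rot: [0.945, -0.025, 0.327, 0.008]
contact_force: [-0.3, 0.3, -2.0]
gripper_width: 23.4
```

```bash
python3 st.py
python3 - <<'E'
from chk import *
for z,pd in((18,1),(12,6),(9,12),(7,18),(5,18),(5,20)):
    e=np.array([661.5,-310,z]);print(z,pd,*[v.tolist() for v in delta(*tool(e,-3,pd,rel))])
E
```

```text
19.075 (array([ 661.4, -310.3,   23.2]), array([-2.96,  1.14,  0.02])) F [-0.29  0.25 -1.99] M [0.05 1.65 0.05] 23.359816151666095
18 1 [-0.33, -0.04, 0.43] [-0.001, 0.002, 0.0]
12 6 [0.1, -0.04, 0.21] [-0.001, -0.085, 0.0]
9 12 [0.95, -0.04, -0.29] [-0.001, -0.19, 0.0]
7 18 [1.94, -0.04, -0.75] [-0.001, -0.294, 0.0]
5 18 [1.82, -0.04, -0.59] [-0.001, -0.294, 0.0]
5 20 [2.2, -0.04, -0.78] [-0.001, -0.329, 0.0]
```

>>> move_arm(moves=[{"gripper":-1,"xyz":[-0.1,-0.04,0.3],"angular":[0,-0.02,0]},{"gripper":-1,"xyz":[-0.05,-0.04,0.4],"angular":[0,-0.05,0]},{"gripper":-1,"xyz":[0.1,-0.04,0.3],"angular":[0,-0.085,0]},{"gripper":-1,"xyz":[0.45,-0.04,0.12],"angular":[0,-0.135,0]},{"gripper":-1,"xyz":[0.77,-0.04,-0.05],"angular":[0,-0.19,0]},{"gripper":-1,"xyz":[0.77,-0.04,-0.05],"angular":[0,-0.19,0]},{"gripper":-1,"xyz":[0.77,-0.04,-0.05],"angular":[0,-0.19,0]}])

```text
clock: 19.95
position: [547.3, -301.4, 48.1]
ee_rot: [0.971, -0.025, 0.238, 0.006]
contact_force: [-0.8, -0.7, -2.0]
gripper_width: 22.9
```

```bash
python3 st.py
python3 - <<'E'
from chk import *
q=np.array(s["joints"])
for b,z,pd in((0,4.5,14),(0,4.5,17),(5,4.5,19),(30,4.5,19),(60,4.5,17),(95,4.5,12),(105,5,10)):
    e=np.array([661.5,-310,z])-EY('z',-3,degrees=True).apply([b,0,0]);print(b,z,pd,*[v.tolist() for v in delta(*tool(e,-3,pd,rel))]);q=show("",e,-3,pd,q)
E
```

```text
19.95 (array([ 661.8, -309.4,    7.7]), array([-2.94, 11.87,  0.03])) F [-0.8 -0.7 -2. ] M [ 0.06  1.31 -0.01] 22.94025928859714
0 4.5 14 [0.17, 0.05, -0.03] [-0.001, -0.037, 0.001]
 -3 14 0.0 [-0.32  0.46 -0.38 -0.35 -0.33  2.15]
0 4.5 17 [0.66, 0.05, -0.44] [-0.001, -0.09, 0.001]
 -3 17 0.0 [-0.3   0.46 -0.37 -0.25 -0.38  2.03]
5 4.5 19 [0.56, 0.05, -0.92] [-0.001, -0.125, 0.001]
 -3 19 0.0 [-0.29  0.45 -0.37 -0.21 -0.41  1.98]
30 4.5 19 [-1.66, 0.05, -2.08] [-0.001, -0.125, 0.001]
 -3 19 0.0 [-0.3   0.43 -0.41 -0.23 -0.4   2.02]
60 4.5 17 [-4.66, 0.05, -3.21] [-0.001, -0.09, 0.001]
 -3 17 0.0 [-0.34  0.39 -0.47 -0.32 -0.35  2.13]
95 4.5 12 [-8.57, 0.05, -4.14] [-0.001, -0.002, 0.001]
 -3 12 0.0 [-0.43  0.36 -0.5  -0.59 -0.31  2.48]
105 5 10 [-9.74, 0.05, -4.35] [-0.001, 0.033, 0.001]
 -3 10 0.0 [-0.48  0.36 -0.5  -0.72 -0.31  2.64]
```

>>> move_arm(moves=[{"gripper":-1,"xyz":[0.08,0.05,0],"angular":[0,-0.018,0]},{"gripper":-1,"xyz":[0.17,0.05,-0.03],"angular":[0,-0.037,0]},{"gripper":-1,"xyz":[0.17,0.05,-0.03],"angular":[0,-0.037,0]},{"gripper":-1,"xyz":[0.17,0.05,-0.03],"angular":[0,-0.037,0]}])

```text
clock: 20.45
position: [548.5, -302.5, 49.1]
ee_rot: [0.975, -0.026, 0.22, 0.006]
contact_force: [-0.2, -0.9, -2.0]
gripper_width: 23.2
```

```bash
python3 st.py
python3 - <<'E'
from chk import *
p,d=arm.get_image("top");q,_=arm.get_image("scene");cv2.imwrite("pics/top7.png",p);cv2.imwrite("pics/scene7.png",q)
e0=np.array([661.5,-310,4.5])
for b,z,pd in((0,4.5,15),(2,4.5,17),(8,4.5,18),(18,4.5,18),(30,4.5,18),(42,4.5,17),(54,4.5,16)):
    e=np.array([661.5,-310,z])-EY('z',-3,degrees=True).apply([b,0,0]);print(b,z,pd,*[v.tolist() for v in delta(*tool(e,-3,pd,rel))])
E
```

```text
20.45 (array([ 661.4, -310.5,    4.5]), array([-2.980e+00,  1.399e+01,  1.000e-02])) F [-0.2  -0.88 -1.96] M [ 0.05  1.07 -0.01] 23.15044063456807
0 4.5 15 [0.16, -0.05, -0.14] [-0.0, -0.017, 0.001]
2 4.5 17 [0.3, -0.06, -0.5] [-0.0, -0.052, 0.001]
8 4.5 18 [-0.08, -0.06, -0.9] [-0.0, -0.07, 0.001]
18 4.5 18 [-0.98, -0.06, -1.33] [-0.0, -0.07, 0.001]
30 4.5 18 [-2.07, -0.06, -1.84] [-0.0, -0.07, 0.001]
42 4.5 17 [-3.31, -0.06, -2.22] [-0.0, -0.052, 0.001]
54 4.5 16 [-4.56, -0.06, -2.59] [-0.0, -0.035, 0.001]
```

>>> move_arm(moves=[{"gripper":-1,"xyz":[-0.04,0,0.09],"angular":[0,0,0]},{"gripper":-1,"xyz":[-0.08,0,0.18],"angular":[0,0,0]},{"gripper":-1,"xyz":[-0.08,0,0.18],"angular":[0,0,0]}])

```text
clock: 20.92
position: [549.6, -302.7, 48.1]
ee_rot: [0.975, -0.025, 0.22, 0.006]
contact_force: [-1.0, -0.3, 2.7]
gripper_width: 23.2
```

```bash
python3 st.py
```

```text
20.925 (array([ 662.6, -310.7,    3.7]), array([-2.95, 13.88, -0.07])) F [-1.05 -0.28  2.66] M [ 0.02  0.61 -0.03] 23.160620722812048
```

Run:
```python
from chk import *
for b,pd in((0,16),(3,18),(9,19),(18,19),(28,19),(39,18),(50,17)):
    e=np.array([661.5,-310.3,4.2])-EY('z',-3,degrees=True).apply([b,0,0]);print(b,pd,*[v.tolist() for v in delta(*tool(e,-3,pd,rel))])
```

```text
0 16 [0.26, -0.04, -0.39] [0.001, -0.037, 0.001]
3 18 [0.31, -0.04, -0.79] [0.001, -0.072, 0.001]
9 19 [-0.06, -0.04, -1.18] [0.001, -0.089, 0.001]
18 19 [-0.88, -0.04, -1.57] [0.001, -0.089, 0.001]
28 19 [-1.78, -0.04, -2.0] [0.001, -0.089, 0.001]
39 18 [-2.94, -0.04, -2.34] [0.001, -0.072, 0.001]
50 17 [-4.1, -0.04, -2.68] [0.001, -0.054, 0.001]
```

>>> move_arm(moves=[{"gripper":-1,"xyz":[0.3,-0.04,-0.48],"angular":[0,-0.037,0]},{"gripper":-1,"xyz":[0.35,-0.04,-0.88],"angular":[0,-0.072,0]},{"gripper":-1,"xyz":[0,-0.04,-1.27],"angular":[0,-0.089,0]},{"gripper":-1,"xyz":[-0.84,-0.04,-1.66],"angular":[0,-0.089,0]},{"gripper":-1,"xyz":[-1.74,-0.04,-2.09],"angular":[0,-0.089,0]},{"gripper":-1,"xyz":[-1.74,-0.04,-2.09],"angular":[0,-0.089,0]}])

```text
clock: 21.68
position: [522.9, -300.7, 58.8]
ee_rot: [0.984, -0.026, 0.175, 0.004]
contact_force: [-0.7, -0.5, 1.6]
gripper_width: 22.9
```

```bash
python3 st.py
python3 - <<'E'
from chk import *
p,d=arm.get_image("top");q,_=arm.get_image("scene");cv2.imwrite("pics/top8.png",p);cv2.imwrite("pics/scene8.png",q)
a=cv2.resize(p[140:260,370:510],(467,400),interpolation=cv2.INTER_CUBIC);b=cv2.resize(q[120:240,220:320],(333,400),interpolation=cv2.INTER_CUBIC);cv2.imwrite("pics/g8.png",np.hstack([a,b]))
for b,pd in((28,19),(35,19),(45,18),(56,17),(68,16),(80,15),(92,13),(104,12),(112,12)):
    e=np.array([661.5,-310.3,4.2])-EY('z',-3,degrees=True).apply([b,0,0]);print(b,pd,*[v.tolist() for v in delta(*tool(e,-3,pd,rel))])
E
```

```text
21.675 (array([ 631.3, -308.4,    4.2]), array([-2.970e+00,  1.915e+01,  1.000e-02])) F [-0.69 -0.46  1.56] M [0.05 0.82 0.01] 22.85087882157997
28 19 [0.12, 0.02, 0.07] [-0.0, 0.002, 0.001]
35 19 [-0.54, 0.02, -0.18] [-0.0, 0.002, 0.001]
45 18 [-1.63, 0.02, -0.37] [-0.0, 0.02, 0.001]
56 17 [-2.81, 0.02, -0.61] [-0.0, 0.037, 0.001]
68 16 [-4.09, 0.02, -0.87] [-0.0, 0.055, 0.001]
80 15 [-5.36, 0.02, -1.13] [-0.0, 0.072, 0.001]
92 13 [-6.77, 0.02, -1.23] [-0.0, 0.107, 0.001]
104 12 [-8.03, 0.02, -1.48] [-0.0, 0.125, 0.001]
112 12 [-8.78, 0.02, -1.76] [-0.0, 0.125, 0.001]
```

View pics/g8.png

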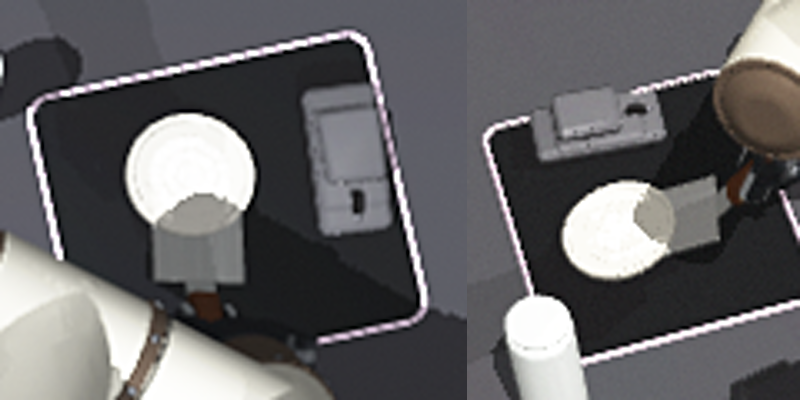

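The blade is sliding out (edge near the coaster's middle) while the coaster stays on the mat, clear of the mouse. Continuing.

>>> move_arm(moves=[{"gripper":-1,"xyz":[-0.5,0.02,-0.22],"angular":[0,0,0]},{"gripper":-1,"xyz":[-1.6,0.02,-0.4],"angular":[0,0.02,0]},{"gripper":-1,"xyz":[-2.8,0.02,-0.64],"angular":[0,0.037,0]},{"gripper":-1,"xyz":[-4.1,0.02,-0.9],"angular":[0,0.055,0]},{"gripper":-1,"xyz":[-5.4,0.02,-1.16],"angular":[0,0.072,0]},{"gripper":-1,"xyz":[-6.8,0.02,-1.26],"angular":[0,0.107,0]},{"gripper":-1,"xyz":[-8,0.02,-1.5],"angular":[0,0.125,0]},{"gripper":-1,"xyz":[-8.8,0.02,-1.78],"angular":[0,0.125,0]},{"gripper":-1,"xyz":[-8.8,0.02,-1.78],"angular":[0,0.125,0]}])

```text
clock: 22.9
position: [435.0, -296.3, 44.9]
ee_rot: [0.971, -0.025, 0.236, 0.006]
contact_force: [0.0, -1.6, -1.3]
gripper_width: 23.1
```

```bash
python3 st.py
python3 - <<'E'
from chk import *
p,d=arm.get_image("top");q,_=arm.get_image("scene")
a=cv2.resize(p[140:260,370:510],(467,400),interpolation=cv2.INTER_CUBIC);b=cv2.resize(q[120:240,220:320],(333,400),interpolation=cv2.INTER_CUBIC);cv2.imwrite("pics/g9.png",np.hstack([a,b]))
for e,y,pd in(([535,-305,40],-3,14),([525,-290,150],-3,30),([515,-200,170],-4,36),([550,-83,150],-5.4,38)):
    print(e,*[v.tolist() for v in delta(*tool(e,y,pd,rel))]);show("",np.array(e),y,pd,np.array(s["joints"]))
E
```

```text
22.9 (array([ 549.4, -304.4,    4.3]), array([-2.95, 12.  , -0.  ])) F [ 0.01 -1.58 -1.3 ] M [ 0.09  1.1  -0.  ] 23.148114488801518
[535, -305, 40] [0.63, 0.14, -4.15] [-0.001, -0.035, 0.002]
 -3 14 0.0 [-0.42  0.26 -0.55 -0.44 -0.37  2.31]
[525, -290, 150] [7.57, -1.3, -16.26] [-0.001, -0.315, 0.002]
 -3 30 0.0 [-0.29  0.13 -0.35 -0.05 -0.93  1.83]
[515, -200, 170] [8.38, -10.39, -19.18] [-0.005, -0.419, 0.019]
 -4 36 0.0 [-0.07  0.07 -0.36 -0.   -1.09  1.57]
[550, -83, 150] [10.44, -22.46, -16.2] [-0.011, -0.454, 0.043]
 -5.4 38 0.0 [ 0.2   0.1  -0.36  0.01 -1.08  1.28]
```

View pics/g9.png

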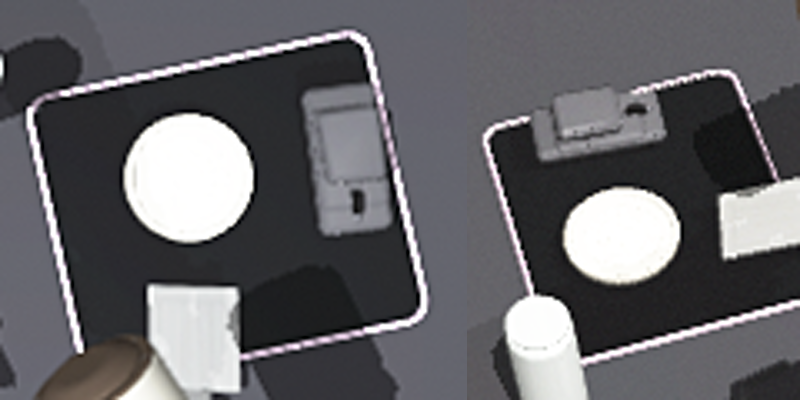

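The coaster lies flat on the mat, fully clear of the blade, with the mouse untouched. Now I return the spatula.

Run:
```python
from chk import *
g=np.load("grasp.npy");R=Ro.from_quat(g[3:])
print("spat at grasp pose",spat(rel,dict(position=g[:3],ee_rot=g[3:])))
for h in(120,60):print(h,*[v.tolist() for v in delta(g[:3]+[0,0,h],R)])
```

```text
spat at grasp pose (array([545.6, -85.1,  13.5]), array([-5.4, 39.3, -0. ]))
120 [9.57, -22.22, -15.01] [-0.01, -0.477, 0.043]
60 [6.81, -22.22, -9.68] [-0.01, -0.477, 0.043]
```

>>> move_arm(moves=[{"gripper":-1,"xyz":[0.3,0,-4],"angular":[0,-0.03,0]},{"gripper":-1,"xyz":[2.5,0,-9],"angular":[0,-0.12,0]},{"gripper":-1,"xyz":[4.5,-2,-13],"angular":[0,-0.24,0]},{"gripper":-1,"xyz":[6.5,-6,-15],"angular":[-0.003,-0.36,0.012]},{"gripper":-1,"xyz":[8,-11,-15],"angular":[-0.005,-0.477,0.02]},{"gripper":-1,"xyz":[9,-16,-15],"angular":[-0.008,-0.477,0.03]},{"gripper":-1,"xyz":[9.5,-20,-15],"angular":[-0.01,-0.477,0.043]},{"gripper":-1,"xyz":[9.6,-22.2,-15],"angular":[-0.01,-0.477,0.043]},{"gripper":-1,"xyz":[9.6,-22.2,-15],"angular":[-0.01,-0.477,0.043]},{"gripper":-1,"xyz":[9.6,-22.2,-15],"angular":[-0.01,-0.477,0.043]}])

```text
clock: 24.25
position: [463.1, -75.4, 222.1]
ee_rot: [0.999, -0.047, 0.0, -0.0]
contact_force: [1.0, 0.3, -1.2]
gripper_width: 23.0
```

```bash
python3 st.py
python3 - <<'E'
from chk import *
g=np.load("grasp.npy");R=Ro.from_quat(g[3:]);print(s["position"],g[:3])
for h in(20,0):print(h,*[v.tolist() for v in delta(g[:3]+[0,0,h],R)])
E
```

```text
24.25 (array([545.7, -85.4, 133.4]), array([-5.400e+00,  3.932e+01,  1.000e-02])) F [ 0.97  0.28 -1.18] M [-0.06  0.06  0.03] 23.025749939667435
[463.0650615  -75.44484906 222.11569619] [462.91555353 -75.12069433 102.2086491 ]
20 [-0.03, -0.03, 9.99] [-0.0, 0.0, -0.0]
0 [-0.03, -0.03, 11.99] [-0.0, 0.0, -0.0]
```

>>> move_arm(moves=[{"gripper":-1,"xyz":[0,0,4],"angular":[0,0,0]},{"gripper":-1,"xyz":[0,0,8],"angular":[0,0,0]},{"gripper":-1,"xyz":[0,0,10],"angular":[0,0,0]},{"gripper":-1,"xyz":[0,0,10.7],"angular":[0,0,0]},{"gripper":-1,"xyz":[0,0,11.2],"angular":[0,0,0]},{"gripper":-1,"xyz":[0,0,11.5],"angular":[0,0,0]},{"gripper":-1,"xyz":[0,0,11.5],"angular":[0,0,0]},{"gripper":-1,"xyz":[0,0,11.5],"angular":[0,0,0]}])

```text
clock: 25.25
position: [463.7, -75.3, 107.9]
ee_rot: [0.999, -0.048, 0.001, -0.0]
contact_force: [0.8, 0.3, -1.1]
gripper_width: 23.2
```

```bash
python3 st.py; python3 -c "
from h import *
print(arm.read_state()['position'])"
```

```text
25.25 (array([546.5, -85.2,  19.2]), array([-5.39, 39.22,  0.05])) F [ 0.83  0.32 -1.13] M [-0.01  0.11  0.02] 23.222574587373455
[463.71091999 -75.29900955 107.85432425]
```

>>> move_arm(moves=[{"gripper":-1,"xyz":[0,0,0.2],"angular":[0,0,0]},{"gripper":-1,"xyz":[0,0,0.4],"angular":[0,0,0]},{"gripper":-1,"xyz":[0,0,0.5],"angular":[0,0,0]},{"gripper":-1,"xyz":[0,0,0.5],"angular":[0,0,0]},{"gripper":-1,"xyz":[0,0,0.5],"angular":[0,0,0]}])

```text
clock: 25.88
position: [464.0, -75.3, 102.9]
ee_rot: [0.999, -0.048, 0.002, -0.0]
contact_force: [-0.7, 0.7, 4.3]
gripper_width: 23.2
```

```bash
python3 st.py; python3 -c "
from h import *
print(arm.read_state()['position'])"
```

```text
25.875 (array([546.8, -85.2,  14.3]), array([-5.38, 39.19,  0.06])) F [-0.67  0.71  4.3 ] M [ 0.14 -0.18 -0.05] 23.1999027570588
[463.9914799  -75.27642338 102.87267031]
```

>>> move_arm(moves=[{"gripper":-0.4,"xyz":[0,0,0],"angular":[0,0,0]},{"gripper":0,"xyz":[0,0,0],"angular":[0,0,0]},{"gripper":0.5,"xyz":[0,0,0],"angular":[0,0,0]},{"gripper":1,"xyz":[0,0,0],"angular":[0,0,0]},{"gripper":1,"xyz":[0,0,0],"angular":[0,0,0]},{"gripper":1,"xyz":[0,0,0],"angular":[0,0,0]},{"gripper":1,"xyz":[0,0,-2],"angular":[0,0,0]},{"gripper":1,"xyz":[0,0,-7],"angular":[0,0,0]},{"gripper":1,"xyz":[0,0,-13],"angular":[0,0,0]},{"gripper":1,"xyz":[0,0,-16],"angular":[0,0,0]}])

```text
clock: 27.12
position: [464.2, -75.4, 266.0]
ee_rot: [0.999, -0.048, 0.004, -0.001]
contact_force: [-0.4, 0.8, -1.2]
gripper_width: 85.3
```

>>> move_arm(moves=[{"gripper":1,"xyz":[-5,-6,-5],"angular":[0,0,0]},{"gripper":1,"xyz":[-8,-12,-7],"angular":[0,0,0]},{"gripper":1,"xyz":[-8,-18,-7],"angular":[0,0,0]},{"gripper":1,"xyz":[-8,-24,-7],"angular":[0,0,0]},{"gripper":1,"xyz":[-8,-30,-7],"angular":[0,0,0]},{"gripper":1,"xyz":[-8,-34,-7],"angular":[0,0,0]},{"gripper":1,"xyz":[-8,-34,-7],"angular":[0,0,0]},{"gripper":1,"xyz":[-8,-34,-7],"angular":[0,0,0]},{"gripper":1,"xyz":[-8,-34,-7],"angular":[0,0,0]}])

```text
clock: 28.25
position: [415.7, 269.5, 332.7]
ee_rot: [0.999, -0.048, 0.001, -0.0]
contact_force: [0.7, -0.3, 0.3]
gripper_width: 85.8
```

Run:
```python
from h import *
s=arm.read_state();print(s["clock"],s["position"],s["contact_force"],s["gripper_width"])
p,d=arm.get_image("top");q,_=arm.get_image("scene");p0=cv2.imread("pics/top0.png");q0=cv2.imread("pics/scene0.png");C=cloud("top",d)
hsv=lambda i:cv2.cvtColor(i,cv2.COLOR_BGR2HSV)
def ob(i,f,u0,u1,v0,v1):
    h=hsv(i);m=np.zeros((480,640),np.uint8);m[v0:v1,u0:u1]=f(h)[v0:v1,u0:u1]
    k,l,st,ce=cv2.connectedComponentsWithStats(m);j=1+np.argmax(st[1:,4]);return st[j].tolist(),ce[j].round(1).tolist()
W=lambda h:(h[...,2]>120)&(h[...,1]<40);H=lambda h:(h[...,1]>110)&(h[...,0]<15);G=lambda h:(h[...,2]>70)
WW=lambda h:(h[...,2]>180)&(h[...,1]<40)
for n,f,b in(("blade",W,(326,370,220,272)),("handle",H,(330,360,245,285)),("can",WW,(340,378,145,190)),("mouse",G,(458,490,160,212)),("mug",WW,(130,185,255,310))):
    print(n,ob(p0,f,*b),ob(p,f,*b))
for n,f,b in(("s-handle",H,(325,355,205,245)),("s-blade",W,(300,335,225,262)),("s-can",WW,(225,262,200,258)),("s-mug",WW,(360,415,385,445))):
    print(n,ob(q0,f,*b),ob(q,f,*b))
a,c=ob(p,WW,395,460,165,220);print("coaster",a,c,ray("top",c,14))
u,v=map(int,c);print("coaster z grid",[C[v+dv,u+du,2].round(1) for du,dv in((0,0),(-14,0),(14,0),(0,-14),(0,14))],"mat",np.median(C[225:235,400:420,2]))
# remaining white on the printer bed?
print("bed",ob(p,WW,205,245,170,215))
```

```text
28.25 [415.68170586 269.54593639 332.69284896] [ 0.67803733 -0.29027159  0.30182874] 85.81693508685633
blade ([329, 227, 29, 27, 672], [343.7, 239.7]) ([331, 231, 28, 23, 280], [348.1, 245.1])
handle ([338, 253, 11, 15, 134], [343.0, 259.9]) ([339, 253, 10, 15, 133], [343.5, 260.0])
can ([348, 150, 23, 31, 541], [358.5, 164.2]) ([349, 150, 22, 30, 478], [358.3, 163.1])
mouse ([460, 160, 30, 51, 1190], [475.7, 184.9]) ([460, 160, 30, 51, 1144], [475.8, 184.9])
mug ([138, 264, 39, 42, 635], [158.9, 283.0]) ([169, 298, 7, 8, 30], [172.2, 301.4])
s-handle ([330, 214, 16, 23, 173], [337.7, 224.6]) ([330, 214, 16, 23, 175], [337.8, 224.3])
s-blade ([305, 227, 27, 32, 548], [317.0, 243.2]) ([308, 226, 22, 22, 202], [322.1, 236.3])
s-can ([231, 200, 31, 54, 840], [244.5, 229.9]) ([232, 200, 30, 54, 694], [245.1, 228.6])
s-mug ([369, 390, 43, 50, 1060], [386.9, 412.4]) ([369, 391, 43, 48, 711], [387.4, 410.7])
coaster [407, 174, 39, 38, 1150] [426.0, 192.9] [ 638.53239689 -300.45161596   14.        ]
coaster z grid [np.float64(9.8), np.float64(15.1), np.float64(8.2), np.float64(16.1), np.float64(8.9)] mat 3.65406291496842
bed ([205, 170, 1, 1, 1], [205.0, 170.0])
```

```bash
python3 -c "
from bench import arm
print(arm.job_done())"
```

```text
the job is handed in; nothing more can be done
None
```

I did the whole job in the order asked and handed it in at about 28 s, inside the 67 s limit. I slid the spatula under the coaster against the rail, lifted it off and laid it flat on the mouse mat beside the mouse. Then I put the spatula back on its stand.

**Spatula:** its handle is within 0.5 px of where it started in both cameras. The blade check disagreed because the arm's shadow fell across the blade, so the handle is the only evidence that it is back in place.

**Coaster:** it lies at about (639, -300) mm, well clear of the mouse and off the bed. Its surface reads about 8 to 16 mm in the noisy depth picture. The last view before the spatula was put back showed it flat and separate from the blade.

**Bystanders:** the mouse and can are within about 1.5 px of their first positions. In the top view the mug was partly hidden by the arm, so that reading failed. The scene view puts it within about 2 px of its first position.

**Forces:** every reading, taken at the end of each move, showed 5 N or less from outside. The arm was clear of everything, with the gripper open, at hand-in.

**Joint limits:** early on the arm stopped against its joint limits. I worked out its kinematics and approached the coaster about 13° off square to the rail instead.

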